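# Sort the returns into the paint shop's stock trays

### The job

Put the returns lying in front of the stock trays - squat spray can, slim spray can, paint marker, and the tall cup nested in the low one - each into the tray that already holds its kind. Set cans and cups down upright on the tray floor in the free space in front of the stock, not stacked or nested, and lay the marker flat on the floor alongside the other markers; tip nothing over on the way. Take the two cups apart where they stand: lift the tall one out by itself without bringing the low one up with it.

Things in the scene. Friction and masses are not known exactly. Their poses are not given: they have to be found in the camera images.
- can_squat: Squat white spray can standing upright: body 53 mm across and 85 mm high, domed shoulder, clear greyish overcap 37 mm across, 115 mm high in all; 0.15 kg. Origin: centre of its underside, z up.
- can_slim: Slim white spray can standing upright: body 35 mm across and 105 mm high, clear greyish overcap 26 mm across, 135 mm high in all; 0.1 kg. Origin: centre of its underside, z up.
- marker: White paint marker lying down, 125 mm long, barrel 18 mm across; its black cap (35 mm long, +x end) and end plug are hexagonal, 20 mm across flats, so it does not roll. Origin: on its axis at mid-length, 10 mm above what it lies on; x runs along it towards the cap.
- cup_tall: Tall off-white plastic mixing cup, 95 mm high, 41 mm across at the foot and 55 mm at the rim (outside), wall 2 mm. At the start it stands loosely nested in the low cup and sticks out 48 mm above that cup's rim. Origin: centre of its underside (at the start 3 mm above the table), z up.
- cup_low: Low off-white plastic dipping cup standing on the table, 50 mm high, 51 mm across at the foot and 66 mm at the rim (outside), wall 2 mm, floor 3 mm; at the start the tall cup stands in it. Origin: centre of its underside, z up.
- tray_squat: Fixed plywood stock tray, 170 (x) by 140 (y) mm outside, walls 22 mm high and 5 mm thick, floor 5 mm thick; origin under the middle of the tray, on the table; x along its long sides, away from the robot. All five trays are alike except for what they hold. In it, fixed: two squat cans of 53 mm side by side in the far half (centres at x 45, y -31 and 31 mm), 115 mm high. The half towards the robot (tray x from -80 to 18 mm) is free.
- tray_slim: Fixed plywood stock tray, 170 (x) by 140 (y) mm outside, walls 22 mm high and 5 mm thick, floor 5 mm thick; origin under the middle of the tray, on the table; x along its long sides, away from the robot. All five trays are alike except for what they hold. In it, fixed: three slim cans of 35 mm in a row in the far half (centres at x 52, y -42, 0 and 42 mm), 135 mm high. The half towards the robot (tray x from -80 to 34 mm) is free.
- tray_marker: Fixed plywood stock tray, 170 (x) by 140 (y) mm outside, walls 22 mm high and 5 mm thick, floor 5 mm thick; origin under the middle of the tray, on the table; x along its long sides, away from the robot. All five trays are alike except for what they hold. In it, fixed: two paint markers lying along x, side by side in the half to the left (axes at y 22 and 48 mm), 20 mm thick. The strip to the right (tray y from -65 to 12 mm) is free.
- tray_tall: Fixed plywood stock tray, 170 (x) by 140 (y) mm outside, walls 22 mm high and 5 mm thick, floor 5 mm thick; origin under the middle of the tray, on the table; x along its long sides, away from the robot. All five trays are alike except for what they hold. In it, fixed: two tall cups standing side by side in the far half (centres at x 44, y -32.5 and 32.5 mm), 95 mm high, rims 55 mm across. The half towards the robot (tray x from -80 to 16 mm) is free.
- tray_low: Fixed plywood stock tray, 170 (x) by 140 (y) mm outside, walls 22 mm high and 5 mm thick, floor 5 mm thick; origin under the middle of the tray, on the table; x along its long sides, away from the robot. All five trays are alike except for what they hold. In it, fixed: two low cups standing side by side in the far half (centres at x 44, y -33.5 and 33.5 mm), 50 mm high, rims 66 mm across. The half towards the robot (tray x from -80 to 11 mm) is free.
Mind the look-alikes: they are no part of the job. What is shaped like the can_slim but green is not meant.

How it is judged:
At the end, for the whole second after the job is handed in: Each of the five returns is in the tray of its own kind, within its walls and released: cans and cups upright (within 0.1 rad) with the underside within about 6 mm of the tray floor, the marker flat on the floor and within 0.35 rad of the tray's long direction; everything at rest (x of can_squat in the frame of tray_squat between -0.08 and 0.08 m and y of can_squat in the frame of tray_squat between -0.065 and 0.065 m and z of can_squat in the frame of tray_squat below 0.011 m and linear speed of each of can_squat, can_slim, cup_tall, cup_low, marker below 0.02 m/s and angular speed of each of can_squat, can_slim, cup_tall, cup_low, marker below 0.3 rad/s and angle between each of can_squat, can_slim, cup_tall, cup_low's own z axis and vertical below 0.1 rad and x of can_slim in the frame of tray_slim between -0.08 and 0.08 m and y of can_slim in the frame of tray_slim between -0.065 and 0.065 m and z of can_slim in the frame of tray_slim below 0.011 m and x of cup_tall in the frame of tray_tall between -0.08 and 0.08 m and y of cup_tall in the frame of tray_tall between -0.065 and 0.065 m and z of cup_tall in the frame of tray_tall below 0.011 m and x of cup_low in the frame of tray_low between -0.08 and 0.08 m and y of cup_low in the frame of tray_low between -0.065 and 0.065 m and z of cup_low in the frame of tray_low below 0.011 m and x of marker in the frame of tray_marker between -0.08 and 0.08 m and y of marker in the frame of tray_marker between -0.065 and 0.065 m and z of marker in the frame of tray_marker below 0.021 m and angle between the x axis of marker and the x axis of tray_marker, either way round below 0.35 rad); the robot touches nothing.
It fails at once if the low cup is carried up with the tall cup still in it (height (world z) of cup_low above 0.02 m and horizontal distance between cup_tall and cup_low below 0.02 m and z of cup_tall in the frame of cup_low between -0.01 and 0.04 m).
It fails at once if the squat can is tipped over (angle between can_squat's own z axis and vertical above 0.7 rad).
It fails at once if the slim can is tipped over (angle between can_slim's own z axis and vertical above 0.7 rad).
It fails at once if the tall cup is tipped over (angle between cup_tall's own z axis and vertical above 0.7 rad).
It fails at once if the low cup is tipped over (angle between cup_low's own z axis and vertical above 0.7 rad).
It also fails if it takes over 136 s, if anything falls off the work surface, if the arm or the gripper's body presses on something with over 40 N, if the wrist force passes 120 N, or if a joint passes its speed limit or range.

### The arm

A 6-joint arm with a two-finger parallel gripper is mounted at the origin on the work surface. World frame = base frame: x ahead of the robot, y to its left, z up, the work surface at z = 0. Lengths are in m, angles in rad, forces in N, time in s.
With the tool pointing down it reaches from about 0.3 to 0.875 m from the base axis. Payload 4.2 kg.
Tool frame: the origin (TCP) lies midway between the tips of the shut fingers; the grasp point (between the pads) lies 19 mm behind it (env.hold_point_z is the distance from the TCP to the grasp point, in m); y points along the fingers, z is the direction in which the jaws open and shut, and the axes are right-handed (so a half turn about y gives the same grasp; the last joint's range is limited). The gripper opens to 85 mm and grips with 20 to 120 N. Pads are 22 mm wide; open, the fingers measure 114 mm over their backs; the gripper's body (76 mm by 85 mm) begins 54 mm behind the grasp point. The pads swing forward as they close: fully open they stand 13 mm farther back than shut.
Start: joints at [1.24, 0.32, 1.565, -0, 1.257, -0.02], TCP at [0.176, 0.547, 0.231] pointing down, gripper open.
Joint ranges: [-3.11, 3.11], [-0.84, 2.01], [0.21, 2.61], [-1.34, 4.49], [0.05, 2.63], [-2.56, 2.56]. Speed limits (rad/s): [2.57, 2.57, 3.14, 3.14, 3.14, 3.14].

### API

Orientations are given as a unit quaternion [x, y, z, w].
In Python, from plant import env gives the robot as it stands.
- The arm moves only by the tool servo_tool, never from a script. Its argument "series" is a list of rows, each an object with "rotation": the turn, a rotation vector about the tool's x, y, z in degrees, a list of three; "xyz": the shift along the tool's x, y, z in m, a list of three; "jaw": the finger opening in m, from 0 to 0.0854. A call has 1 to 8 rows; each row is the pose to reach, as a shift and turn from the pose measured when the call began, along the tool's axes at that moment; what a row does not reach only later rows make up. A row lasts 1/8 s, in which the tool goes at most 62.5 mm and 10.7 degrees, less where a joint would pass 70% of its speed; a pose out of reach is approached as far as the arm can. A call with a gripper value outside its range is refused whole. The fingers move at their own pace and stop on an object; "force" is the grip in N (left out, the last holds). Time passes only in rows, so rows that repeat a pose let the fingers close. It gives the time, the measured TCP pose, the force and the opening at its end, in the units of the state.
- env.state(): the state, without advancing time (a new reading comes with each control period).
- env.camera(name): name is "scene" or "top"; returns the picture (420x560x3 uint8, red, green, blue); there is no depth.
- env.get_calibration(name): a dict with "fx", "fy", "cx", "cy" (pixels), "world_from_camera" (4x4, takes a point from camera to world coordinates). Camera axes: x right, y down, z forward; pixel columns grow to the right and rows downward; lengths in m; the calibration is good to about 2 mm. A picture is of the moment at which its call begins. get_calibration takes no time and is no camera call.
- env.sign_off(): hands the job in, once; it reports no verdict.
Trained networks look in the newest picture that a camera, given by its name, has taken for a name from the list of things; names that differ only in an ending like _2 or _b are one class to them, and where a whole thing is asked for, a point or a joint stands for the part that bears it (a point fixed in the world has none). Each returns a list of dicts, best first, with "confidence" (0 to 1); they miss things now and then, are a little off and sometimes report something else, mostly with a low value. They report only what shows in the picture. A call takes as long as a camera call. They do not tell look-alikes from the thing itself.
- env.regions_of(camera, target): "mask" (420x560 bool, what is visible of it).
- env.tip_of(camera, target): "centre" ([x, y, z] in m, in world coordinates, good to about 4 mm: a listed point, or the origin of a listed thing).
The state is a dict: "t": time; "joints": joint angles; "qd": joint speeds; "effort": joint torques, N m; "ee_pos": TCP position; "tool_rot": TCP orientation; "ft_force": force on the tool from outside, world axes, zero at the start; "moment": the same for the moment, N m; "width": finger opening in m.
Only numpy, scipy, OpenCV 4.12 (cv2) and the standard library are available. Lean on these libraries where they do the work, as an engineer would, in place of code of your own. Each camera call takes 0.05 s, during which the arm holds its last target.

## Working session

There is one attempt and no reset: what is moved stays moved. The work goes in short steps, Python scripts to look and compute and a tool call to move; the robot and the scene stay as the last step left them, time stands still between calls to the robot, and variables do not carry over. Pictures are saved under pics/ and viewed, and the job is handed in when it is done.

Besides the shell and the picture viewer there is one more tool, called after ">>>" in YAML: its name, and indented under it one key for each argument. servo_tool: Moves the arm, as the interface text tells. Its arguments: {"type":"object","properties":{"series":{"type":"array","items":{"type":"object","properties":{"rotation":{"type":"array","items":{"type":"number"}},"xyz":{"type":"array","items":{"type":"number"}},"jaw":{"type":"number"}}}},"force":{"type":"number"}},"required":["series"]}

```bash
mkdir -p pics; ls; python3 - <<'E'
from plant import env
import cv2,numpy as np
s=env.state();print(s)
print(env.hold_point_z)
for n in("scene","top"):
    im=env.camera(n);cv2.imwrite(f"pics/{n}0.png",im[:,:,::-1])
    c=env.get_calibration(n);print(n,c)
E
```

```text
pics
{'t': 0.0, 'joints': array([ 1.23997697e+00,  3.20315019e-01,  1.56566911e+00,  1.18874311e-05,
        1.25740506e+00, -2.00095834e-02]), 'qd': array([-0.00150238, -0.00147436, -0.00033018,  0.00050625, -0.00103529,
       -0.00098353]), 'effort': array([-1.41673154e-03, -4.15521920e+01, -2.34153074e+01, -1.41863111e-04,
        8.04244046e-03, -1.35297648e-05]), 'ee_pos': array([0.17569941, 0.54700154, 0.23047283]), 'tool_rot': array([ 0.69920964, -0.10956209,  0.10933253, -0.69796019]), 'ft_force': array([-0.16372875, -0.8157458 ,  0.08349796]), 'moment': array([ 0.02630162, -0.01713502, -0.00037132]), 'width': 0.08552060921575069}
0.0187
scene {'fx': 380.3155346983489, 'fy': 380.3155346983489, 'cx': 277.30769493202786, 'cy': 210.11842324944294, 'world_from_camera': array([[-0.44469695,  0.67785072, -0.58545967,  0.99261055],
       [ 0.8956703 ,  0.33975067, -0.28695678,  0.20209957],
       [ 0.00439646, -0.65198764, -0.75821685,  0.69233576],
       [ 0.        ,  0.        ,  0.        ,  1.        ]])}
top {'fx': 440.0792231027669, 'fy': 440.0792231027669, 'cx': 282.571579080535, 'cy': 211.6065329631103, 'world_from_camera': array([[-0.01436589, -0.99262918,  0.12033675,  0.37268868],
       [-0.99985963,  0.0132232 , -0.01028896, -0.05215077],
       [ 0.00862189, -0.12046767, -0.99267981,  1.24185593],
       [ 0.        ,  0.        ,  0.        ,  1.        ]])}
```

View pics/top0.png

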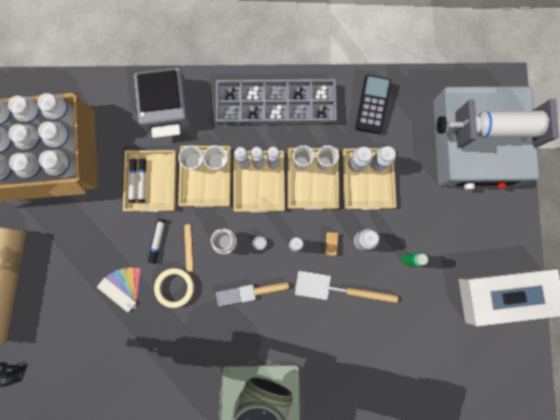

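View pics/scene0.png

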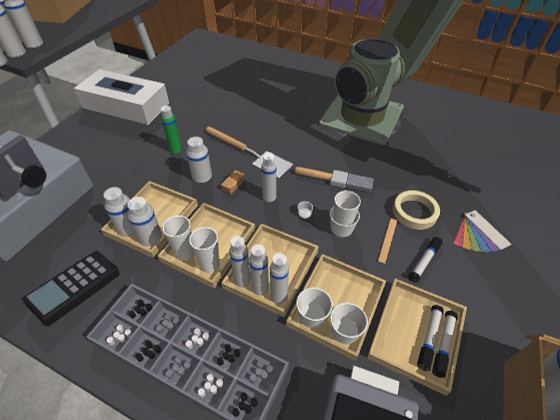

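```bash
python3 - <<'E'
from plant import env
for n in ("top","scene"):
  env.camera(n)
  for t in ["can_squat","can_slim","marker","cup_tall","cup_low","tray_squat","tray_slim","tray_marker","tray_tall","tray_low"]:
    print(n,t,[(d['centre'].round(3) if hasattr(d['centre'],'round') else d['centre'],round(d['confidence'],2)) for d in env.tip_of(n,t)])
print(env.state()['t'])
E
```

```text
top can_squat [([0.4345, -0.2926, 0.0053], 0.71)]
top can_slim [([0.4289, -0.0997, -0.0015], 0.58), ([0.6095, 0.0017, 0.0012], 0.15)]
top marker [([0.4431, 0.2876, 0.0151], 0.71)]
top cup_tall [([0.4402, 0.0919, 0.0033], 0.76)]
top cup_low [([0.4381, 0.0982, -0.0017], 0.43)]
top tray_squat [([0.6147, -0.3154, -0.0038], 0.67), ([0.6113, 0.3095, 0.0021], 0.49)]
top tray_slim []
top tray_marker [([0.6132, 0.3096, 0.0056], 0.6)]
top tray_tall [([0.6165, -0.1514, 0.0042], 0.75)]
top tray_low []
scene can_squat [([0.4429, -0.295, 0.003], 0.83)]
scene can_slim [([0.4261, -0.0968, -0.0019], 0.68), ([0.3802, -0.4139, 0.0031], 0.64)]
scene marker [([0.4414, 0.2838, 0.0078], 0.78)]
scene cup_tall [([0.4368, 0.0959, 0.0002], 0.92)]
scene cup_low [([0.4365, 0.0949, 0.0033], 0.77)]
scene tray_squat [([0.6135, -0.3119, 0.0006], 0.58), ([0.4408, 0.2837, 0.0065], 0.45)]
scene tray_slim [([0.6098, 0.001, 0.0001], 0.66)]
scene tray_marker [([0.6171, 0.3109, 0.0], 0.81)]
scene tray_tall [([0.6148, -0.1509, -0.0038], 0.74)]
scene tray_low [([0.6256, 0.1515, -0.0013], 0.62)]
1.2
```

The top view shows the trays in a row at pixel row ~180. From left to right they are marker (150), low cup (205), slim (258), tall cup (313) and squat (369). The returns are in front: marker (157,241), cups (224,241), slim (296,243) and squat (367,239). The green can at (415,260) and the small cap at (260,243) aren't part of the job. Next I'll refine the poses with a wireframe overlay.

```bash
cat > h.py <<'E'
from plant import env
import cv2,numpy as np
from scipy.spatial.transform import Rotation as R
def proj(n,P):
    c=env.get_calibration(n);T=np.linalg.inv(c['world_from_camera'])
    q=np.atleast_2d(P)@T[:3,:3].T+T[:3,3]
    return np.c_[c['fx']*q[:,0]/q[:,2]+c['cx'],c['fy']*q[:,1]/q[:,2]+c['cy']]
def ring(x,y,z,d):
    a=np.linspace(0,2*np.pi,60);return np.c_[x+d/2*np.cos(a),y+d/2*np.sin(a),0*a+z]
def rect(x,y,z,lx,ly,th=0):
    p=np.array([[1,1],[1,-1],[-1,-1],[-1,1],[1,1]])/2*[lx,ly]
    c,s=np.cos(th),np.sin(th);p=p@np.array([[c,s],[-s,c]]);return np.c_[p+[x,y],np.full(5,z)]
def overlay(n,im,curves,win,f,fn):
    x0,y0,x1,y1=win
    o=cv2.resize(im[y0:y1,x0:x1,::-1],None,fx=f,fy=f,interpolation=cv2.INTER_CUBIC)
    for P,col in curves:
        p=((proj(n,P)+.5-[x0,y0])*f-.5)
        cv2.polylines(o,[np.round(p*8).astype(np.int32)],False,col,1,cv2.LINE_AA,3)
    cv2.imwrite(fn,o)
def st():
    s=env.state();Rm=R.from_quat(s['tool_rot']).as_matrix()
    print('t',round(s['t'],2),'p',s['ee_pos'].round(4),'w',round(s['width'],4),'F',s['ft_force'].round(1));return s,Rm
def plan(x,y,z,yaw):
    """shift in tool axes; yaw = world angle of jaw axis"""
    s,Rm=st()
    # target: tool y=-Z, tool z=(cos yaw, sin yaw,0)
    best=None
    for k in(-1,0,1,2):
        a=yaw+np.pi*k
        zc=np.array([np.cos(a),np.sin(a),0]);yc=np.array([0,0,-1.]);xc=np.cross(yc,zc)
        rv=np.degrees(R.from_matrix(Rm.T@np.c_[xc,yc,zc]).as_rotvec())
        if best is None or np.linalg.norm(rv)<np.linalg.norm(best):best=rv
    print('xyz',(Rm.T@(np.array([x,y,z])-s['ee_pos'])).round(4),'rot',best.round(2),'j6',s['joints'].round(2))
E
cat > ov.py <<'E'
from h import *
G=(0,255,0);Rd=(0,0,255);C=(255,255,0)
O=dict(squat=(.439,-.294),slim=(.4275,-.098),cup=(.4375,.0955),mk=(.442,.286,0.2))
TR=dict(squat=(.614,-.313),tall=(.614,-.151),slim=(.612,0.0),low=(.614,.155),mk=(.614,.310))
def curves():
    c=[]
    x,y=O['squat'];c+=[(ring(x,y,0,.053),G),(ring(x,y,.085,.053),G),(ring(x,y,.115,.037),Rd)]
    x,y=O['slim'];c+=[(ring(x,y,0,.035),G),(ring(x,y,.105,.035),G),(ring(x,y,.135,.026),Rd)]
    x,y=O['cup'];c+=[(ring(x,y,0,.051),G),(ring(x,y,.05,.066),G),(ring(x,y,.098,.055),Rd)]
    x,y,a=O['mk'];c+=[(rect(x,y,.01,.125,.02,a),G)]
    for k,(x,y) in TR.items(): c+=[(rect(x,y,.022,.17,.14),C),(rect(x,y,0,.17,.14),C)]
    return c
if __name__=='__main__':
    import sys
    i=sys.argv[1]
    t=env.camera('top')
    overlay('top',t,curves(),(110,130,310,280),4,f'pics/ta{i}.png')
    overlay('top',t,curves(),(240,130,440,280),4,f'pics/tb{i}.png')
    t=env.camera('scene')
    overlay('scene',t,curves(),(90,120,290,270),4,f'pics/sa{i}.png')
    overlay('scene',t,curves(),(260,170,480,335),3.6,f'pics/sb{i}.png')
E
python3 ov.py 1; python3 -c "
from h import *
s,Rm=st();print(Rm.round(3))"
```

```text
t 1.3 p [0.1758 0.5475 0.2313] w 0.0854 F [0.5 0.4 0. ]
[[ 0.952  0.     0.306]
 [-0.306  0.     0.952]
 [ 0.    -1.     0.   ]]
```

View pics/ta1.png

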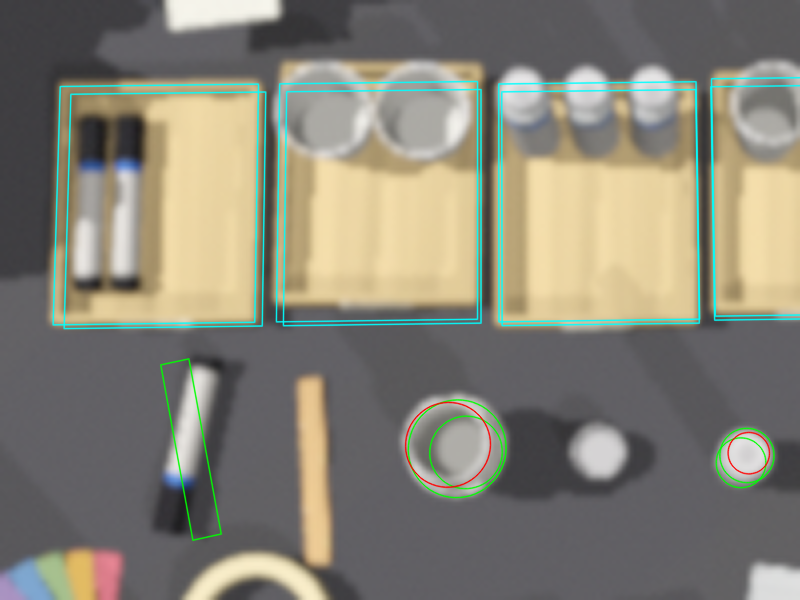

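View pics/tb1.png

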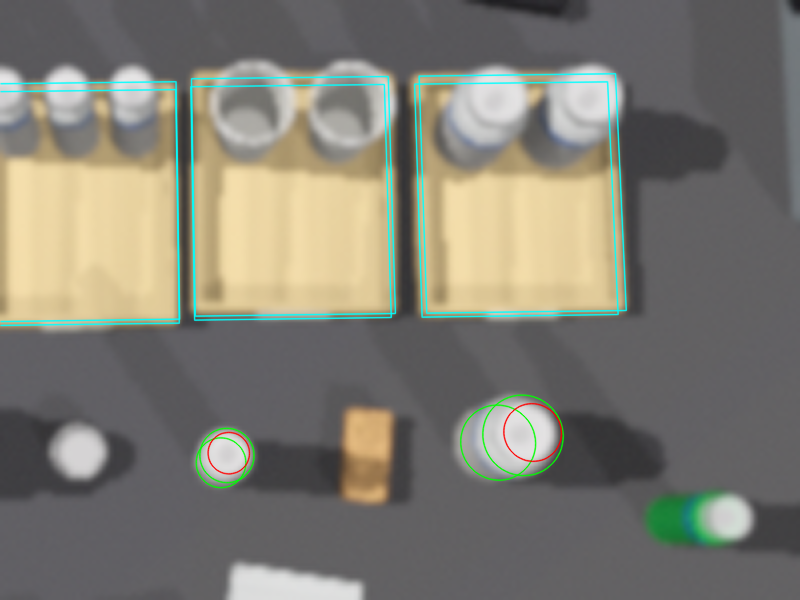

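View pics/sa1.png

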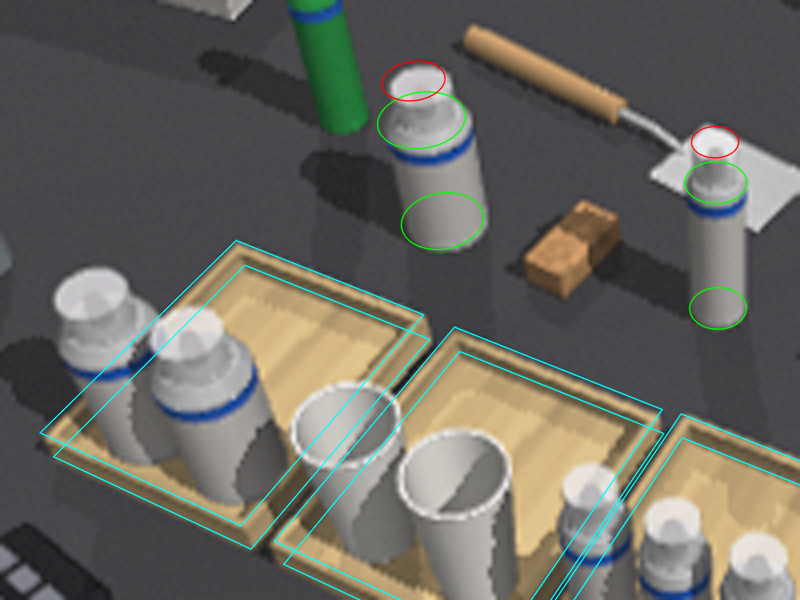

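View pics/sb1.png

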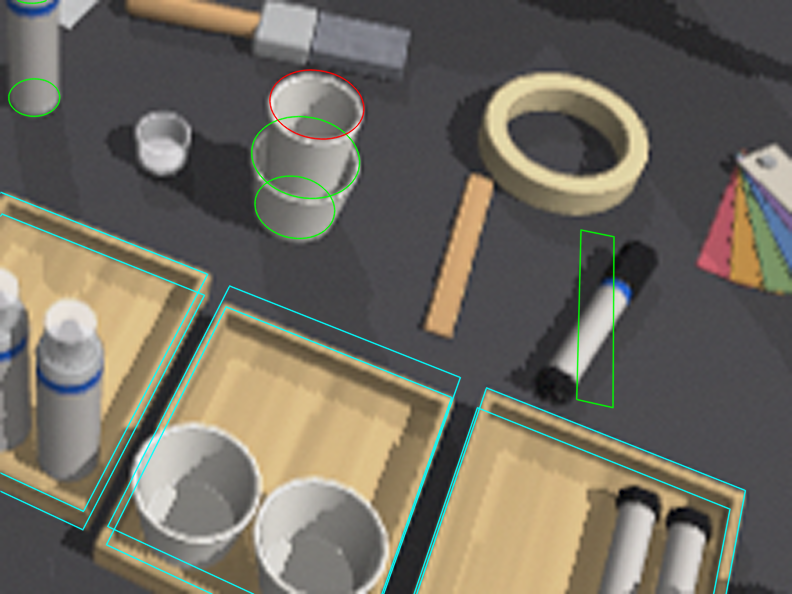

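```bash
cat > fit.py <<'E'
from h import *
from scipy.optimize import minimize
def hullmask(n,P):
    S=4;p=(proj(n,P)+.5)*S-.5
    m=np.zeros((420*S,560*S),np.uint8)
    cv2.fillConvexPoly(m,cv2.convexHull(np.round(p*16).astype(np.int32).reshape(-1,1,2)),255,cv2.LINE_AA,4)
    return cv2.resize(m,(560,420),interpolation=cv2.INTER_AREA)/255.
SH=dict(can_squat=lambda q:np.r_[ring(*q,0,.053),ring(*q,.085,.053),ring(*q,.115,.037),ring(*q,.09,.037)],
 can_slim=lambda q:np.r_[ring(*q,0,.035),ring(*q,.105,.035),ring(*q,.135,.026)],
 cup_tall=lambda q:np.r_[ring(*q,.05,.049),ring(*q,.098,.055)],
 cup_low=lambda q:np.r_[ring(*q,0,.051),ring(*q,.05,.066)],
 marker=lambda q:np.r_[rect(q[0],q[1],.005,.125,.02,q[2]),rect(q[0],q[1],.015,.125,.02,q[2])])
Q0=dict(can_squat=(.44,-.289),can_slim=(.4275,-.098),cup_tall=(.4375,.0955),cup_low=(.4375,.0955),marker=(.442,.286,-.2))
if __name__=='__main__':
  for n in('top','scene'):
    env.camera(n)
    for t,q0 in Q0.items():
      best=None
      for d in env.regions_of(n,t):
        m=d['mask']; ys,xs=np.nonzero(m)
        c=proj(n,np.mean(SH[t](q0),0))[0]
        if np.hypot(xs.mean()-c[0],ys.mean()-c[1])<15: best=d;break
      if best is None: print(n,t,'none');continue
      m=best['mask'].astype(float)
      f=lambda u:np.abs(hullmask(n,SH[t](np.array(q0)+u*np.r_[1,1,20][:len(q0)]))-m).sum()
      r=minimize(f,np.zeros(len(q0)),method='Nelder-Mead',options=dict(initial_simplex=np.r_[np.zeros((1,len(q0))),np.eye(len(q0))*.006],xatol=1e-4))
      print(n,t,(np.array(q0)+r.x*np.r_[1,1,20][:len(q0)]).round(4),round(r.fun,1),m.sum(),best['confidence'])
E
python3 fit.py
```

```text
top can_squat [ 0.439  -0.2899] 23.0 439.0 0.6
top can_slim [ 0.4268 -0.0971] 27.1 144.0 0.64
top cup_tall [0.4401 0.096 ] 29.1 355.0 0.88
top cup_low [0.4386 0.0933] 365.4 117.0 0.5
top marker [ 0.4447  0.2882 -0.221 ] 159.4 228.0 0.53
scene can_squat [ 0.4422 -0.2861] 50.8 911.0 0.82
scene can_slim [ 0.429  -0.0964] 62.0 662.0 0.96
scene cup_tall [0.4444 0.0975] 50.4 751.0 0.73
scene cup_low [0.4421 0.0971] 467.9 351.0 0.77
scene marker [ 0.4473  0.2882 -0.2005] 72.4 486.0 0.64
```

```bash
python3 -c "
from h import *
plan(.446,.288,.08,1.365)"
```

```text
t 1.9 p [0.1758 0.5474 0.2313] w 0.0856 F [-0.3  0.3  0.1]
xyz [ 0.3365  0.1513 -0.1644] rot [-0.   -6.01  0.  ] j6 [ 1.24  0.32  1.56 -0.    1.26 -0.02]
```

>>> servo_tool:
  series:
    - {"xyz":[0.08,0.02,-0.04],"rotation":[0,-6,0],"jaw":0.06}
    - {"xyz":[0.13,0.04,-0.07],"rotation":[0,-6,0],"jaw":0.06}
    - {"xyz":[0.18,0.07,-0.09],"rotation":[0,-6,0],"jaw":0.06}
    - {"xyz":[0.23,0.09,-0.115],"rotation":[0,-6,0],"jaw":0.06}
    - {"xyz":[0.285,0.12,-0.14],"rotation":[0,-6,0],"jaw":0.06}
    - {"xyz":[0.336,0.15,-0.164],"rotation":[0,-6,0],"jaw":0.06}
    - {"xyz":[0.336,0.15,-0.164],"rotation":[0,-6,0],"jaw":0.06}
    - {"xyz":[0.336,0.15,-0.164],"rotation":[0,-6,0],"jaw":0.06}
  force: 30

```text
t: 2.9
ee_pos: [0.4462, 0.2871, 0.0803]
tool_rot: [0.704, -0.075, 0.073, -0.703]
ft_force: [-0.8, 0.3, 0.3]
width: 0.0599
```

```bash
python3 -c "
from h import *
plan(.446,.288,.004,1.365)
im=env.camera('scene');cv2.imwrite('pics/m1.png',cv2.resize(im[100:350,260:560,::-1],None,fx=2.6,fy=2.4))"
```

```text
t 2.9 p [0.4462 0.2871 0.0803] w 0.0599 F [-0.8  0.3  0.3]
xyz [-0.0003  0.0763  0.001 ] rot [ 0.08 -0.21 -0.09] j6 [ 0.55  0.4   1.87  0.    0.87 -0.81]
```

View pics/m1.png

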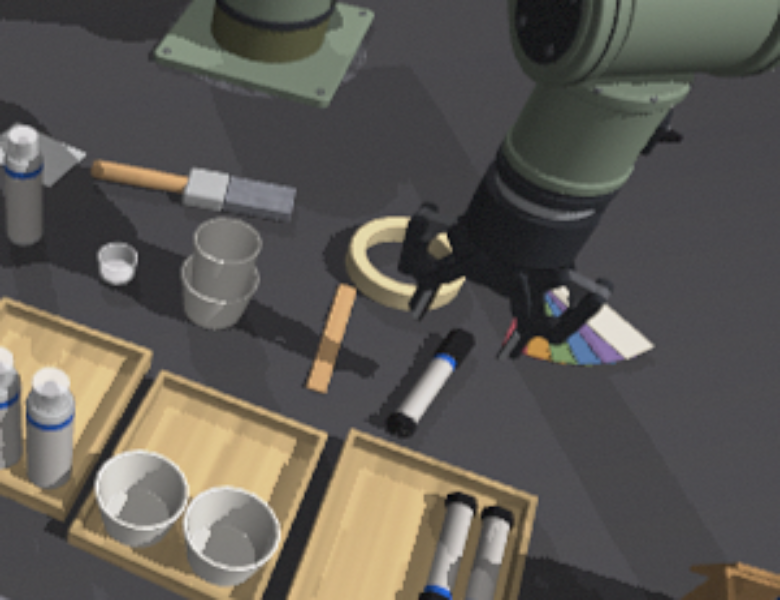

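The picture shows the fingers straddling the marker at about (430,385), with nothing else between them. I'll descend and grip.

>>> servo_tool:
  series:
    - {"xyz":[0,0.04,0.001],"jaw":0.06}
    - {"xyz":[0,0.065,0.001],"jaw":0.06}
    - {"xyz":[0,0.076,0.001],"jaw":0.06}
    - {"xyz":[0,0.076,0.001],"jaw":0.005}
    - {"xyz":[0,0.076,0.001],"jaw":0.005}
    - {"xyz":[0,0.076,0.001],"jaw":0.005}
    - {"xyz":[0,0.076,0.001],"jaw":0.005}
    - {"xyz":[0,0.076,0.001],"jaw":0.005}

```text
invalid input at $.series[0]: expected keys rotation, xyz, jaw
```

>>> servo_tool:
  series:
    - {"xyz":[0,0,0],"jaw":0.005}
    - {"xyz":[0,-0.02,0],"jaw":0.005}
    - {"xyz":[0,-0.05,0],"jaw":0.005}
    - {"xyz":[0,-0.08,0],"jaw":0.005}
    - {"xyz":[0,-0.08,0],"jaw":0.005}

```text
invalid input at $.series[0]: expected keys rotation, xyz, jaw
```

```bash
python3 -c "
from h import *
plan(.616,.283,.10,np.pi/2)
im=env.camera('scene');cv2.imwrite('pics/m2.png',cv2.resize(im[100:350,260:560,::-1],None,fx=2.6,fy=2.4))
im=env.camera('top')
overlay('top',im,[],(110,130,310,280),4,'pics/m2t.png')"
```

```text
t 2.95 p [0.4458 0.2882 0.0811] w 0.0599 F [ 0.6 -0.9 -0.1]
xyz [ 0.1676 -0.0191  0.0301] rot [ 1.000e-02 -1.192e+01 -5.000e-02] j6 [ 0.55  0.39  1.87  0.    0.87 -0.81]
```

View pics/m2.png

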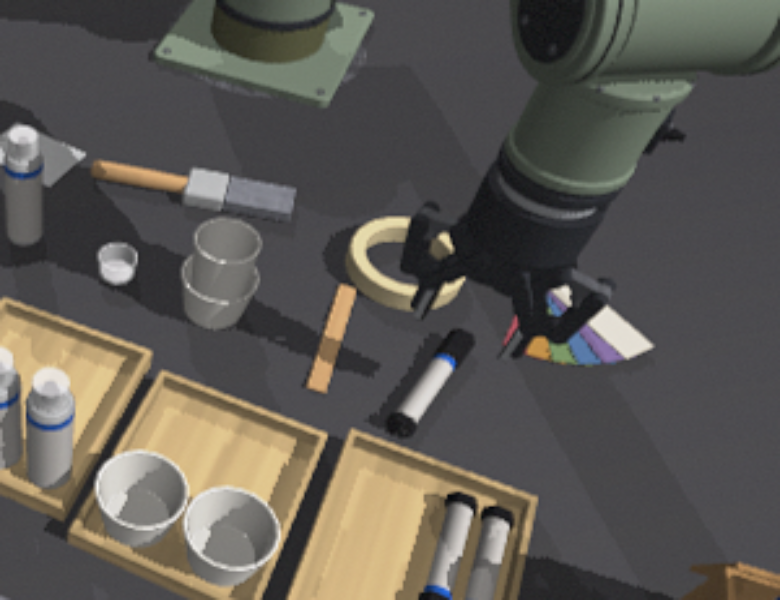

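View pics/m2t.png

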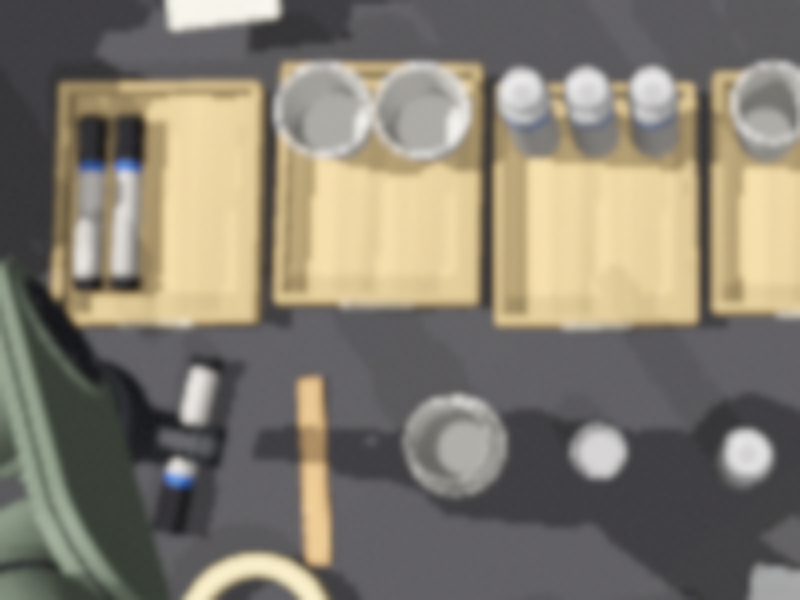

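Every row needs a rotation key, so both calls were refused and nothing moved. I'll resend them.

>>> servo_tool:
  series:
    - {"xyz":[0,0.04,0.0],"rotation":[0,0,0],"jaw":0.06}
    - {"xyz":[0,0.065,0.0],"rotation":[0,0,0],"jaw":0.06}
    - {"xyz":[0,0.077,0.0],"rotation":[0,0,0],"jaw":0.06}
    - {"xyz":[0,0.077,0.0],"rotation":[0,0,0],"jaw":0.005}
    - {"xyz":[0,0.077,0.0],"rotation":[0,0,0],"jaw":0.005}
    - {"xyz":[0,0.077,0.0],"rotation":[0,0,0],"jaw":0.005}
    - {"xyz":[0,0.077,0.0],"rotation":[0,0,0],"jaw":0.005}
    - {"xyz":[0,0.077,0.0],"rotation":[0,0,0],"jaw":0.005}

```text
t: 4.05
ee_pos: [0.4461, 0.2901, 0.0061]
tool_rot: [-0.702, 0.072, -0.073, 0.704]
ft_force: [-2.0, 1.3, 6.2]
width: 0.016
```

>>> servo_tool:
  series:
    - {"xyz":[0,0,0],"rotation":[0,0,0],"jaw":0.005}
    - {"xyz":[0,-0.02,0],"rotation":[0,0,0],"jaw":0.005}
    - {"xyz":[0,-0.05,0],"rotation":[0,0,0],"jaw":0.005}
    - {"xyz":[0,-0.08,0],"rotation":[0,0,0],"jaw":0.005}
    - {"xyz":[0,-0.08,0],"rotation":[0,0,0],"jaw":0.005}

```text
t: 4.68
ee_pos: [0.4473, 0.2906, 0.0882]
tool_rot: [-0.701, 0.07, -0.075, 0.705]
ft_force: [-0.5, -1.1, -2.3]
width: 0.016
```

```bash
python3 -c "
from h import *
plan(.616,.283,.10,np.pi/2)
im=env.camera('scene');cv2.imwrite('pics/m3.png',cv2.resize(im[100:350,260:560,::-1],None,fx=2.6,fy=2.4))"
```

```text
t 4.67 p [0.4473 0.2906 0.0882] w 0.016 F [-0.5 -1.1 -2.3]
xyz [ 0.1668 -0.0106  0.0271] rot [ -0.33 -11.79   0.37] j6 [ 0.55  0.39  1.87  0.    0.88 -0.81]
```

View pics/m3.png

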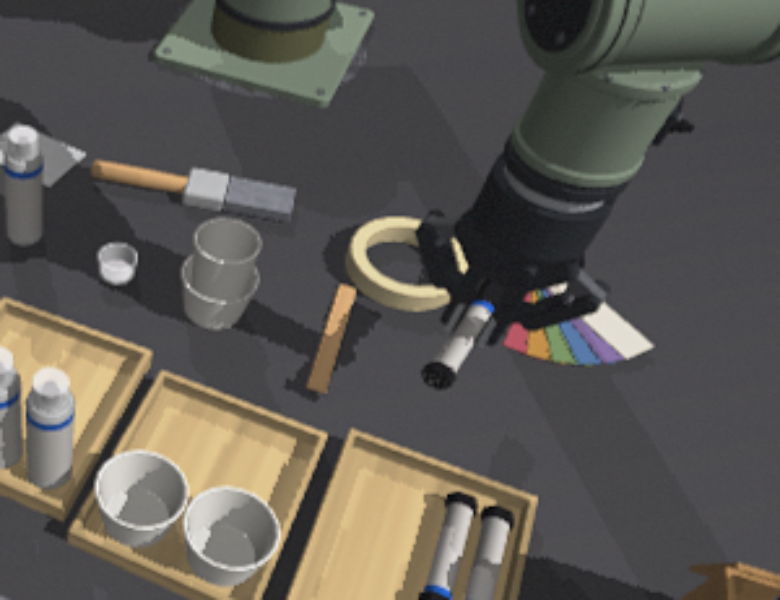

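The marker is held level between the fingers at (460,340). Next, I'll move it over its tray.

>>> servo_tool:
  series:
    - {"xyz":[0.04,-0.01,0.007],"rotation":[0,-4,0],"jaw":0.005}
    - {"xyz":[0.085,-0.011,0.014],"rotation":[0,-8,0],"jaw":0.005}
    - {"xyz":[0.13,-0.011,0.02],"rotation":[0,-11.8,0],"jaw":0.005}
    - {"xyz":[0.167,-0.011,0.027],"rotation":[0,-11.8,0],"jaw":0.005}
    - {"xyz":[0.167,-0.011,0.027],"rotation":[0,-11.8,0],"jaw":0.005}
    - {"xyz":[0.167,-0.011,0.027],"rotation":[0,-11.8,0],"jaw":0.005}

```text
t: 5.48
ee_pos: [0.6136, 0.2817, 0.0965]
tool_rot: [-0.706, -0.0, -0.0, 0.708]
ft_force: [-0.0, -0.4, -0.4]
width: 0.0161
```

```bash
python3 -c "
from h import *
plan(.616,.284,.012,np.pi/2)
im=env.camera('top')
overlay('top',im,[],(110,130,310,280),4,'pics/m4t.png')
im=env.camera('scene');overlay('scene',im,[],(300,150,550,340),3.2,'pics/m4.png')"
```

```text
t 5.47 p [0.6136 0.2817 0.0965] w 0.0161 F [-0.  -0.4 -0.4]
xyz [0.0023 0.0845 0.0021] rot [-0.11 -0.    0.02] j6 [ 0.41  0.57  1.5   0.    1.07 -1.16]
```

View pics/m4.png

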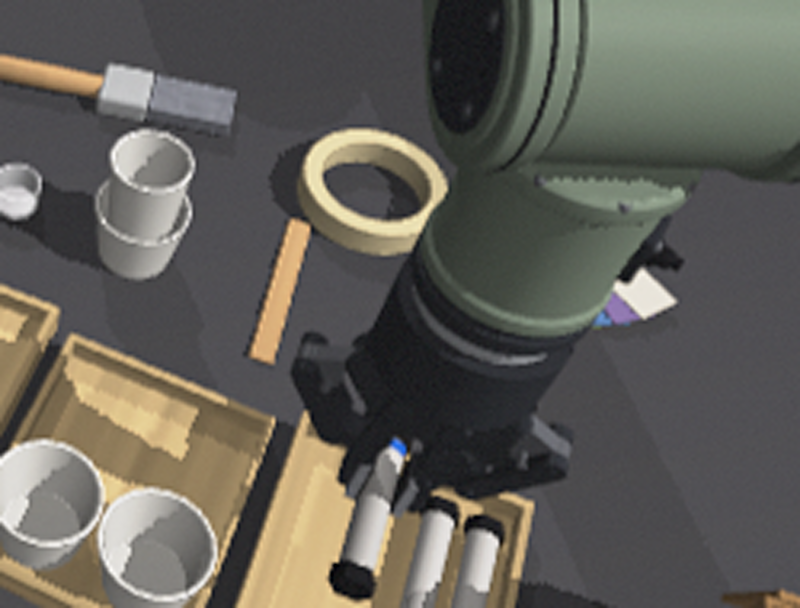

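View pics/m4t.png

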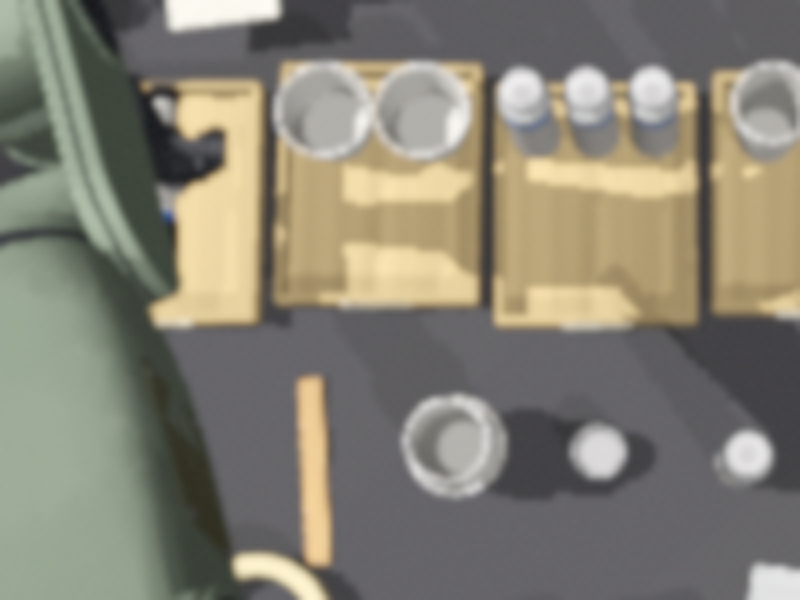

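>>> servo_tool:
  series:
    - {"xyz":[0.002,0.04,0.001],"rotation":[0,0,0],"jaw":0.005}
    - {"xyz":[0.002,0.065,0.001],"rotation":[0,0,0],"jaw":0.005}
    - {"xyz":[0.002,0.077,0.001],"rotation":[0,0,0],"jaw":0.005}
    - {"xyz":[0.002,0.084,0.001],"rotation":[0,0,0],"jaw":0.005}
    - {"xyz":[0.002,0.085,0.001],"rotation":[0,0,0],"jaw":0.005}

```text
t: 6.2
ee_pos: [0.6159, 0.2836, 0.0131]
tool_rot: [-0.706, -0.001, -0.001, 0.708]
ft_force: [0.1, -0.1, -0.8]
width: 0.0163
```

Not touching the floor yet (force is about -1 N). I'll go down another 2 mm, open slightly and retreat.

>>> servo_tool:
  series:
    - {"xyz":[0,0.001,0],"rotation":[0,0,0],"jaw":0.005}
    - {"xyz":[0,0.002,0],"rotation":[0,0,0],"jaw":0.005}
    - {"xyz":[0,0.002,0],"rotation":[0,0,0],"jaw":0.03}
    - {"xyz":[0,0.002,0],"rotation":[0,0,0],"jaw":0.03}
    - {"xyz":[0,0.0,0],"rotation":[0,0,0],"jaw":0.03}
    - {"xyz":[0,-0.03,0],"rotation":[0,0,0],"jaw":0.03}
    - {"xyz":[0,-0.09,0],"rotation":[0,0,0],"jaw":0.03}
    - {"xyz":[0,-0.15,0],"rotation":[0,0,0],"jaw":0.08}

```text
t: 7.2
ee_pos: [0.6152, 0.283, 0.1645]
tool_rot: [-0.706, -0.001, -0.0, 0.708]
ft_force: [0.8, 0.4, -0.3]
width: 0.0469
```

```bash
python3 -c "
from h import *
plan(.441,.0965,.16,np.pi/2)
im=env.camera('scene');overlay('scene',im,[],(300,150,550,340),3.2,'pics/m5.png')"
```

```text
t 7.2 p [0.6152 0.283  0.1645] w 0.0469 F [ 0.8  0.4 -0.3]
xyz [-0.1744  0.0037 -0.1864] rot [-0.14  0.05  0.1 ] j6 [ 0.41  0.52  1.41  0.    1.21 -1.16]
```

View pics/m5.png

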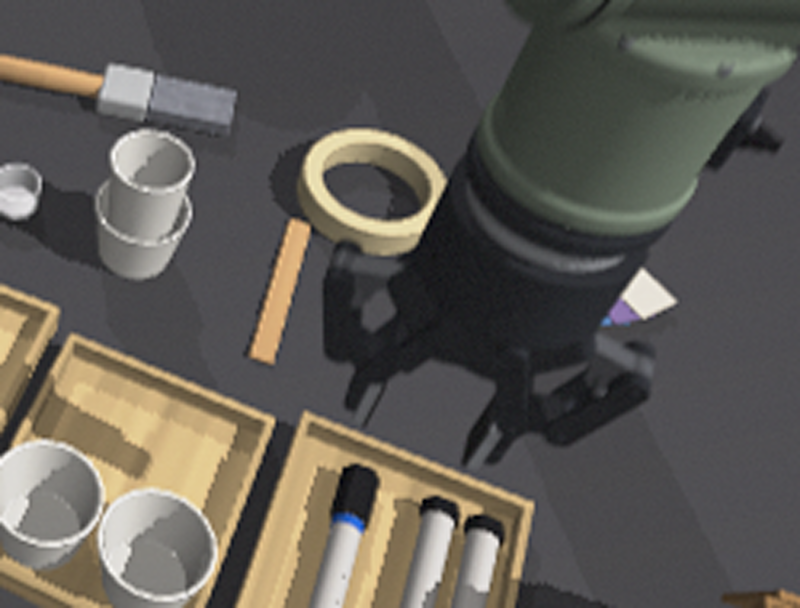

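The marker lies flat in its tray at (345,540), parallel to the stock. Next is the tall cup.

>>> servo_tool:
  series:
    - {"xyz":[-0.04,0,-0.043],"rotation":[0,0,0],"jaw":0.085}
    - {"xyz":[-0.08,0,-0.086],"rotation":[0,0,0],"jaw":0.085}
    - {"xyz":[-0.12,0,-0.13],"rotation":[0,0,0],"jaw":0.085}
    - {"xyz":[-0.16,0.002,-0.17],"rotation":[0,0,0],"jaw":0.085}
    - {"xyz":[-0.174,0.004,-0.186],"rotation":[0,0,0],"jaw":0.085}
    - {"xyz":[-0.174,0.004,-0.186],"rotation":[0,0,0],"jaw":0.085}
    - {"xyz":[-0.174,0.004,-0.186],"rotation":[0,0,0],"jaw":0.085}

```text
t: 8.12
ee_pos: [0.4467, 0.0993, 0.1664]
tool_rot: [-0.704, -0.007, -0.006, 0.711]
ft_force: [0.2, -0.3, 0.2]
width: 0.0849
```

```bash
python3 -c "
from h import *
plan(.441,.0965,.062,np.pi/2)
C=(0,0,255);G=(0,255,0);x,y=.441,.0965
cc=[(ring(x,y,0,.051),G),(ring(x,y,.05,.066),G),(ring(x,y,.098,.055),C)]
im=env.camera('scene');overlay('scene',im,cc,(260,110,460,260),4,'pics/c1.png')
im=env.camera('top');overlay('top',im,cc,(150,170,350,320),4,'pics/c1t.png')"
```

```text
t 8.12 p [0.4467 0.0993 0.1664] w 0.0849 F [ 0.2 -0.3  0.2]
xyz [-0.0077  0.1043 -0.0038] rot [-0.56  0.05  1.09] j6 [ 0.19  0.18  1.93  0.01  1.01 -1.39]
```

View pics/c1.png

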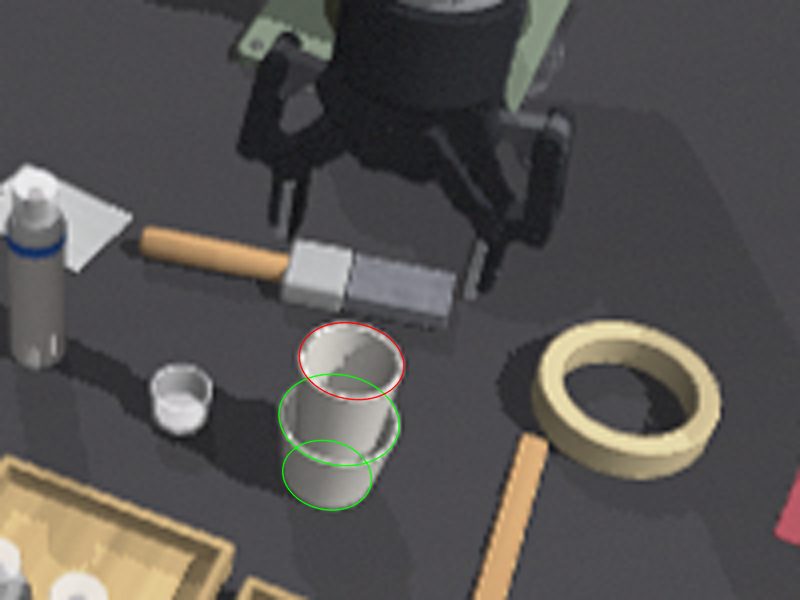

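View pics/c1t.png

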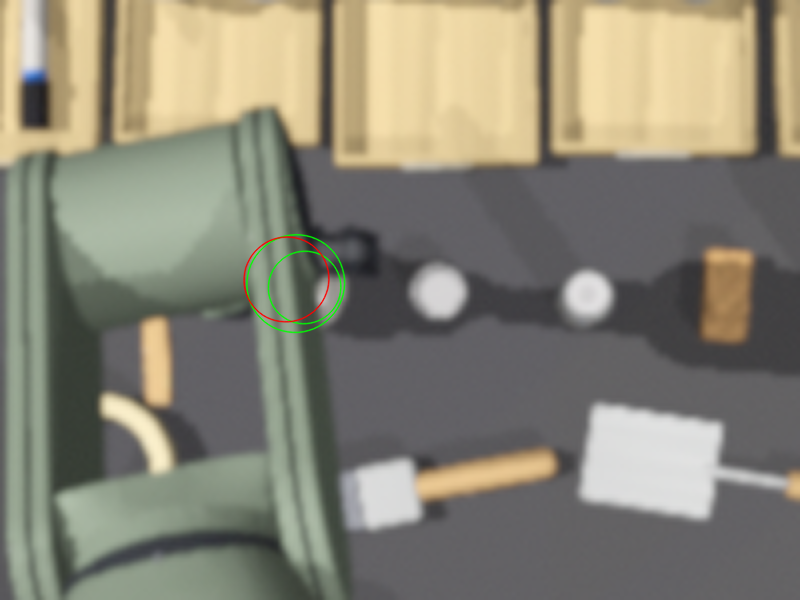

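The cup overlay fits in the scene view: rim ellipse at (352,360), low rim at (340,420). I'll level the tool and descend to grasp only the exposed part of the tall cup.

>>> servo_tool:
  series:
    - {"xyz":[-0.007,0.01,-0.004],"rotation":[-0.6,0,1.1],"jaw":0.085}
    - {"xyz":[-0.007,0.01,-0.004],"rotation":[-0.6,0,1.1],"jaw":0.085}
    - {"xyz":[-0.007,0.01,-0.004],"rotation":[-0.6,0,1.1],"jaw":0.085}
    - {"xyz":[-0.007,0.01,-0.004],"rotation":[-0.6,0,1.1],"jaw":0.085}

```text
t: 8.72
ee_pos: [0.44, 0.0956, 0.156]
tool_rot: [0.707, 0.0, -0.001, -0.707]
ft_force: [-0.2, 0.5, 0.5]
width: 0.085
```

```bash
python3 -c "
from h import *
plan(.441,.0965,.062,np.pi/2)"
```

```text
t 8.72 p [0.44   0.0956 0.156 ] w 0.085 F [-0.2  0.5  0.5]
xyz [0.0011 0.094  0.001 ] rot [ 0.05  0.1  -0.05] j6 [ 0.19  0.19  1.95 -0.    1.   -1.38]
```

>>> servo_tool:
  series:
    - {"xyz":[0.001,0.035,0.001],"rotation":[0,0,0],"jaw":0.085}
    - {"xyz":[0.001,0.065,0.001],"rotation":[0,0,0],"jaw":0.085}
    - {"xyz":[0.001,0.085,0.001],"rotation":[0,0,0],"jaw":0.085}
    - {"xyz":[0.001,0.093,0.001],"rotation":[0,0,0],"jaw":0.085}
    - {"xyz":[0.001,0.093,0.001],"rotation":[0,0,0],"jaw":0.085}
  force: 20

```text
t: 9.35
ee_pos: [0.4411, 0.0966, 0.063]
tool_rot: [0.707, 0.0, -0.001, -0.707]
ft_force: [-0.0, -0.3, 0.5]
width: 0.0849
```

```bash
python3 -c "
from h import *
plan(.441,.0965,.062,np.pi/2)
im=env.camera('scene');overlay('scene',im,[],(260,110,460,260),4,'pics/c2.png')"
```

```text
t 9.35 p [0.4411 0.0966 0.063 ] w 0.0849 F [-0.  -0.3  0.5]
xyz [-0.0001  0.001  -0.0001] rot [ 0.05  0.09 -0.05] j6 [ 0.19  0.32  2.07 -0.    0.76 -1.38]
```

View pics/c2.png

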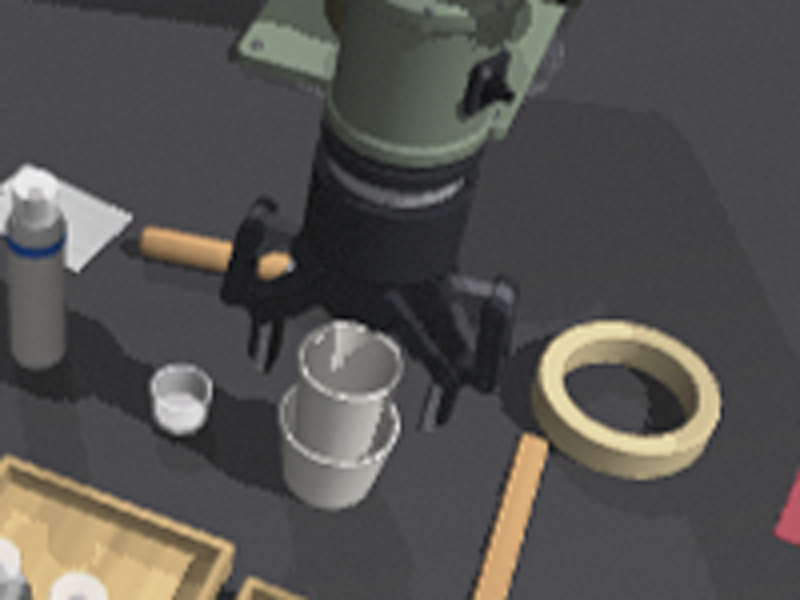

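The fingers straddle the tall cup symmetrically, left at (265,345) and right at (430,405), so I'll close.

>>> servo_tool:
  series:
    - {"xyz":[0,0,0],"rotation":[0,0,0],"jaw":0.065}
    - {"xyz":[0,0,0],"rotation":[0,0,0],"jaw":0.058}
    - {"xyz":[0,0,0],"rotation":[0,0,0],"jaw":0.045}
    - {"xyz":[0,0,0],"rotation":[0,0,0],"jaw":0.045}
    - {"xyz":[0,0,0],"rotation":[0,0,0],"jaw":0.045}
    - {"xyz":[0,0,0],"rotation":[0,0,0],"jaw":0.045}

```text
t: 10.15
ee_pos: [0.4422, 0.0967, 0.0644]
tool_rot: [0.707, 0.001, 0.0, -0.707]
ft_force: [-0.3, -1.2, 6.0]
width: 0.0541
```

>>> servo_tool:
  series:
    - {"xyz":[0,-0.002,0],"rotation":[0,0,0],"jaw":0.045}
    - {"xyz":[0,-0.005,0],"rotation":[0,0,0],"jaw":0.045}
    - {"xyz":[0,-0.01,0],"rotation":[0,0,0],"jaw":0.045}
    - {"xyz":[0,-0.014,0],"rotation":[0,0,0],"jaw":0.045}
    - {"xyz":[0,-0.014,0],"rotation":[0,0,0],"jaw":0.045}

```text
t: 10.78
ee_pos: [0.4425, 0.0967, 0.0788]
tool_rot: [0.707, 0.002, 0.001, -0.707]
ft_force: [0.5, 0.2, 0.2]
width: 0.054
```

```bash
python3 -c "
from h import *
st()
im=env.camera('scene');overlay('scene',im,[],(260,110,460,260),4,'pics/c3.png')"
```

```text
t 10.78 p [0.4425 0.0967 0.0788] w 0.054 F [0.5 0.2 0.2]
```

View pics/c3.png

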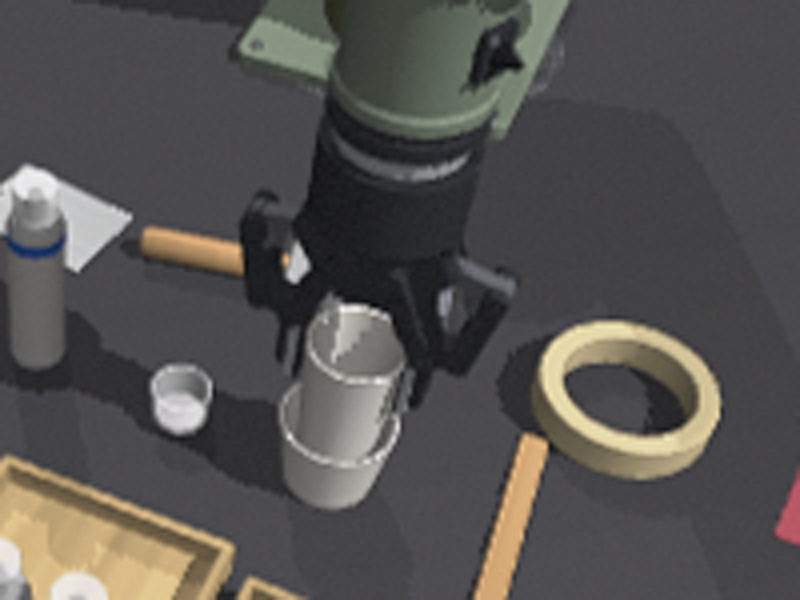

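The tall cup came up (rim moved from row 360 to 343) and the low cup stayed put. Continuing the lift.

>>> servo_tool:
  series:
    - {"xyz":[0,-0.012,0],"rotation":[0,0,0],"jaw":0.045}
    - {"xyz":[0,-0.03,0],"rotation":[0,0,0],"jaw":0.045}
    - {"xyz":[0,-0.055,0],"rotation":[0,0,0],"jaw":0.045}
    - {"xyz":[0,-0.085,0],"rotation":[0,0,0],"jaw":0.045}
    - {"xyz":[0,-0.115,0],"rotation":[0,0,0],"jaw":0.045}
    - {"xyz":[0,-0.115,0],"rotation":[0,0,0],"jaw":0.045}

```text
t: 11.58
ee_pos: [0.4435, 0.097, 0.1962]
tool_rot: [-0.707, -0.004, -0.002, 0.707]
ft_force: [-0.7, 0.3, 0.2]
width: 0.0541
```

```bash
python3 -c "
from h import *
plan(.579,-.151,.195,np.pi/2)
im=env.camera('scene');overlay('scene',im,[],(220,60,460,240),3.3,'pics/c4.png')"
```

```text
t 11.57 p [0.4435 0.097  0.1962] w 0.0541 F [-0.7  0.3  0.2]
xyz [ 0.1351  0.0021 -0.2483] rot [-0.04  0.1   0.49] j6 [ 0.19  0.15  1.89 -0.    1.09 -1.38]
```

View pics/c4.png

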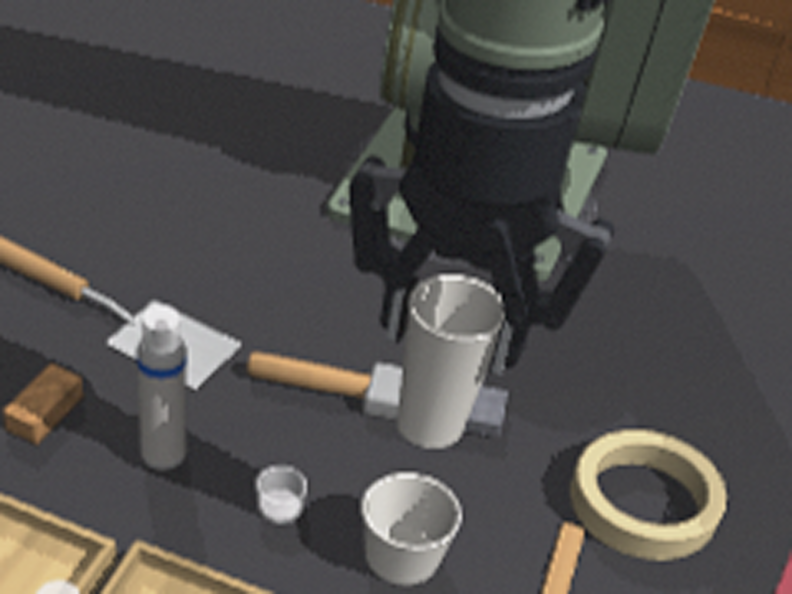

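The tall cup is hanging free and upright at (445,360), and the low cup still stands on the table at (410,525). I'll carry the tall cup to its tray.

>>> servo_tool:
  series:
    - {"xyz":[0.02,-0.01,-0.03],"rotation":[0,0,0.5],"jaw":0.045}
    - {"xyz":[0.045,-0.01,-0.07],"rotation":[0,0,0.5],"jaw":0.045}
    - {"xyz":[0.065,-0.01,-0.115],"rotation":[0,0,0.5],"jaw":0.045}
    - {"xyz":[0.09,-0.01,-0.16],"rotation":[0,0,0.5],"jaw":0.045}
    - {"xyz":[0.11,-0.01,-0.205],"rotation":[0,0,0.5],"jaw":0.045}
    - {"xyz":[0.125,-0.01,-0.235],"rotation":[0,0,0.5],"jaw":0.045}
    - {"xyz":[0.135,-0.01,-0.248],"rotation":[0,0,0.5],"jaw":0.045}
    - {"xyz":[0.135,-0.01,-0.248],"rotation":[0,0,0.5],"jaw":0.045}

```text
t: 12.62
ee_pos: [0.5776, -0.1509, 0.2041]
tool_rot: [-0.707, 0.002, 0.002, 0.707]
ft_force: [0.0, -0.0, -1.1]
width: 0.0541
```

```bash
python3 -c "
from h import *
plan(.579,-.151,.12,np.pi/2)"
```

```text
t 12.62 p [ 0.5776 -0.1509  0.2041] w 0.0541 F [ 0.  -0.  -1.1]
xyz [ 0.0019  0.0841 -0.0002] rot [-0.06  0.06 -0.33] j6 [-0.27  0.37  1.55 -0.    1.22 -1.85]
```

>>> servo_tool:
  series:
    - {"xyz":[0.001,0.03,0],"rotation":[0,0,-0.3],"jaw":0.045}
    - {"xyz":[0.001,0.06,0],"rotation":[0,0,-0.3],"jaw":0.045}
    - {"xyz":[0.001,0.09,0],"rotation":[0,0,-0.3],"jaw":0.045}
    - {"xyz":[0.001,0.115,0],"rotation":[0,0,-0.3],"jaw":0.045}
    - {"xyz":[0.001,0.125,0],"rotation":[0,0,-0.3],"jaw":0.045}
    - {"xyz":[0.001,0.125,0],"rotation":[0,0,-0.3],"jaw":0.045}

```text
t: 13.38
ee_pos: [0.5774, -0.1498, 0.0789]
tool_rot: [-0.707, -0.0, 0.001, 0.708]
ft_force: [0.1, -0.0, 0.9]
width: 0.0537
```

```bash
python3 -c "
from h import *
plan(.579,-.151,.0675,np.pi/2)
im=env.camera('scene');overlay('scene',im,[],(80,120,320,300),3.3,'pics/c5.png')"
```

```text
t 13.38 p [ 0.5774 -0.1498  0.0789] w 0.0537 F [ 0.1 -0.   0.9]
xyz [ 0.0016  0.0114 -0.0012] rot [-0.09  0.11 -0.09] j6 [-0.27  0.48  1.72  0.    0.94 -1.85]
```

View pics/c5.png

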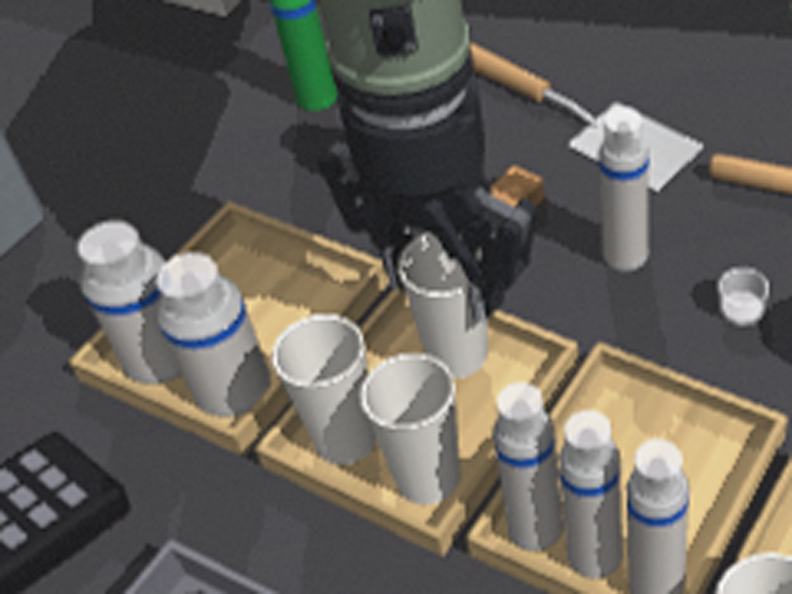

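>>> servo_tool:
  series:
    - {"xyz":[0,0.005,0],"rotation":[0,0,0],"jaw":0.045}
    - {"xyz":[0,0.009,0],"rotation":[0,0,0],"jaw":0.045}
    - {"xyz":[0,0.0105,0],"rotation":[0,0,0],"jaw":0.045}
    - {"xyz":[0,0.0115,0],"rotation":[0,0,0],"jaw":0.045}
    - {"xyz":[0,0.0115,0],"rotation":[0,0,0],"jaw":0.045}

```text
t: 14.05
ee_pos: [0.5781, -0.1503, 0.0682]
tool_rot: [-0.707, -0.001, 0.0, 0.707]
ft_force: [-0.1, -0.5, -1.1]
width: 0.0542
```

>>> servo_tool:
  series:
    - {"xyz":[0,0.0015,0],"rotation":[0,0,0],"jaw":0.045}
    - {"xyz":[0,0.003,0],"rotation":[0,0,0],"jaw":0.045}
    - {"xyz":[0,0.003,0],"rotation":[0,0,0],"jaw":0.045}

```text
t: 14.42
ee_pos: [0.5789, -0.1504, 0.0664]
tool_rot: [-0.707, -0.001, -0.0, 0.707]
ft_force: [-1.2, 0.1, 5.7]
width: 0.0541
```

Contact at 5.7 N, so I'll open gradually and retreat upward.

>>> servo_tool:
  series:
    - {"xyz":[0,0,0],"rotation":[0,0,0],"jaw":0.06}
    - {"xyz":[0,0,0],"rotation":[0,0,0],"jaw":0.075}
    - {"xyz":[0,0,0],"rotation":[0,0,0],"jaw":0.08}
    - {"xyz":[0,0,0],"rotation":[0,0,0],"jaw":0.08}
    - {"xyz":[0,-0.02,0],"rotation":[0,0,0],"jaw":0.08}
    - {"xyz":[0,-0.06,0],"rotation":[0,0,0],"jaw":0.08}
    - {"xyz":[0,-0.11,0],"rotation":[0,0,0],"jaw":0.08}
    - {"xyz":[0,-0.13,0],"rotation":[0,0,0],"jaw":0.08}

```text
t: 15.42
ee_pos: [0.5798, -0.1508, 0.1997]
tool_rot: [0.707, 0.003, 0.002, -0.707]
ft_force: [0.0, -0.2, -0.1]
width: 0.0797
```

```bash
python3 -c "
from h import *
plan(.4405,-.288,.20,np.pi/2)
x,y=.4405,-.288;G=(0,255,0)
im=env.camera('scene');overlay('scene',im,[(ring(x,y,0,.053),G),(ring(x,y,.085,.053),G),(ring(x,y,.115,.037),G)],(80,120,320,300),3.3,'pics/c6.png')"
```

```text
t 15.43 p [ 0.5798 -0.1508  0.1997] w 0.0797 F [ 0.  -0.2 -0.1]
xyz [-0.1395 -0.0012 -0.137 ] rot [0.04 0.08 0.43] j6 [-0.27  0.37  1.56  0.    1.2  -1.85]
```

View pics/c6.png

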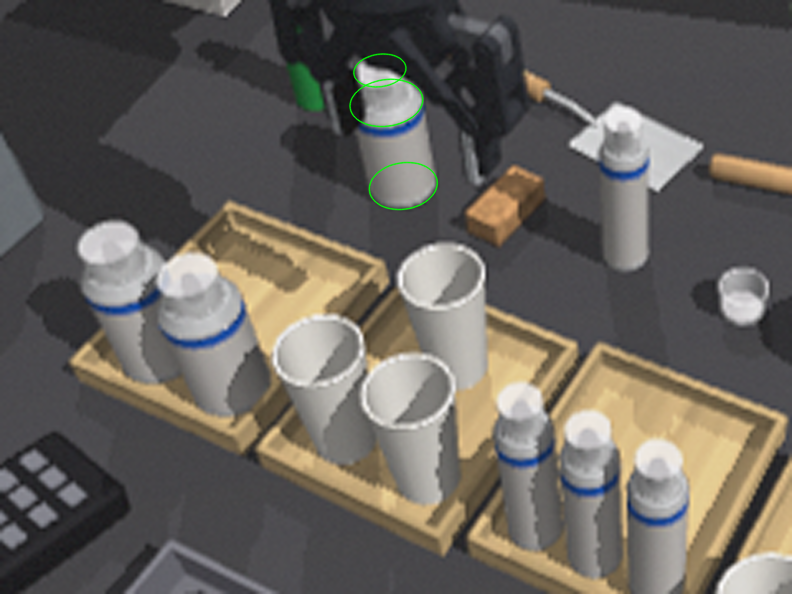

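The tall cup stands upright in its tray at (445,320), clear of the stock. Next is the squat can, with its overlay at (395,130).

>>> servo_tool:
  series:
    - {"xyz":[-0.04,0,-0.04],"rotation":[0,0,0.4],"jaw":0.085}
    - {"xyz":[-0.08,0,-0.08],"rotation":[0,0,0.4],"jaw":0.085}
    - {"xyz":[-0.12,0,-0.118],"rotation":[0,0,0.4],"jaw":0.085}
    - {"xyz":[-0.1395,0,-0.137],"rotation":[0,0,0.4],"jaw":0.085}
    - {"xyz":[-0.1395,0,-0.137],"rotation":[0,0,0.4],"jaw":0.085}
    - {"xyz":[-0.1395,0,-0.137],"rotation":[0,0,0.4],"jaw":0.085}
    - {"xyz":[-0.1395,0,-0.137],"rotation":[0,0,0.4],"jaw":0.085}

```text
t: 16.35
ee_pos: [0.4421, -0.2875, 0.1999]
tool_rot: [0.708, 0.002, 0.0, -0.707]
ft_force: [-0.3, 1.2, 0.3]
width: 0.0849
```

```bash
python3 -c "
from h import *
plan(.4405,-.288,.047,np.pi/2)"
```

```text
t 16.35 p [ 0.4421 -0.2875  0.1999] w 0.0849 F [-0.3  1.2  0.3]
xyz [-0.0021  0.1529 -0.0003] rot [0.07 0.16 0.19] j6 [-0.6   0.27  1.72  0.    1.15 -2.17]
```

>>> servo_tool:
  series:
    - {"xyz":[-0.002,0.05,0],"rotation":[0,0,0.1],"jaw":0.085}
    - {"xyz":[-0.002,0.09,0],"rotation":[0,0,0.1],"jaw":0.085}
    - {"xyz":[-0.002,0.12,0],"rotation":[0,0,0.1],"jaw":0.085}
    - {"xyz":[-0.002,0.14,0],"rotation":[0,0,0.1],"jaw":0.085}
    - {"xyz":[-0.002,0.15,0],"rotation":[0,0,0.1],"jaw":0.085}
    - {"xyz":[-0.002,0.15,0],"rotation":[0,0,0.1],"jaw":0.085}
  force: 30

```text
t: 17.1
ee_pos: [0.4409, -0.2872, 0.0495]
tool_rot: [0.707, 0.002, -0.001, -0.707]
ft_force: [-0.4, -0.2, -0.1]
width: 0.085
```

```bash
python3 -c "
from h import *
plan(.4405,-.288,.049,np.pi/2)
im=env.camera('scene');overlay('scene',im,[],(100,80,300,230),4,'pics/q1.png')"
```

```text
t 17.1 p [ 0.4409 -0.2872  0.0495] w 0.085 F [-0.4 -0.2 -0.1]
xyz [-0.0004  0.0005 -0.0008] rot [0.04 0.22 0.05] j6 [-0.6   0.43  1.92 -0.    0.79 -2.17]
```

View pics/q1.png

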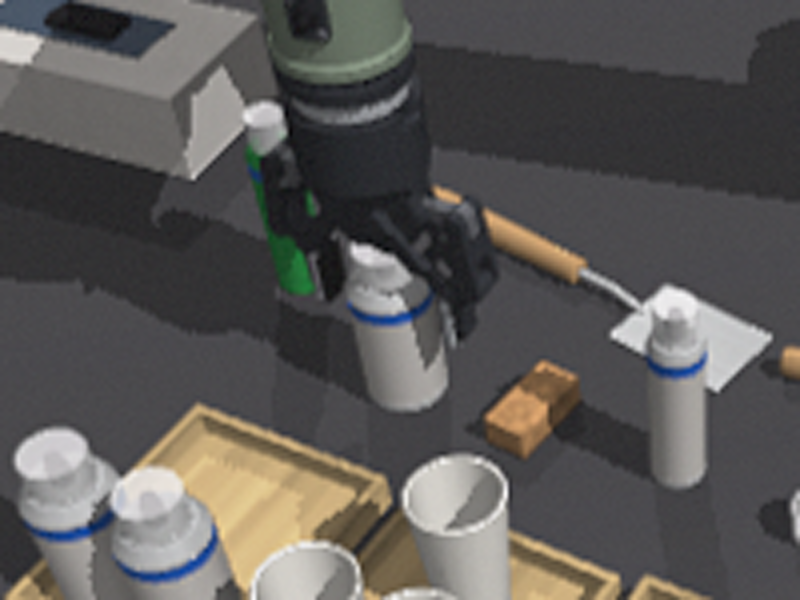

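The squat can sits midway between the fingers, left at (325,270) and right at (455,325). Closing.

>>> servo_tool:
  series:
    - {"xyz":[0,0,0],"rotation":[0,0,0],"jaw":0.065}
    - {"xyz":[0,0,0],"rotation":[0,0,0],"jaw":0.058}
    - {"xyz":[0,0,0],"rotation":[0,0,0],"jaw":0.045}
    - {"xyz":[0,0,0],"rotation":[0,0,0],"jaw":0.045}
    - {"xyz":[0,0,0],"rotation":[0,0,0],"jaw":0.045}
    - {"xyz":[0,0,0],"rotation":[0,0,0],"jaw":0.045}

```text
t: 17.9
ee_pos: [0.4418, -0.2882, 0.0511]
tool_rot: [0.708, 0.003, 0.0, -0.706]
ft_force: [0.2, -0.9, 5.1]
width: 0.0525
```

>>> servo_tool:
  series:
    - {"xyz":[0,-0.01,0],"rotation":[0,0,0],"jaw":0.045}
    - {"xyz":[0,-0.03,0],"rotation":[0,0,0],"jaw":0.045}
    - {"xyz":[0,-0.06,0],"rotation":[0,0,0],"jaw":0.045}
    - {"xyz":[0,-0.09,0],"rotation":[0,0,0],"jaw":0.045}
    - {"xyz":[0,-0.09,0],"rotation":[0,0,0],"jaw":0.045}

```text
t: 18.52
ee_pos: [0.4426, -0.2886, 0.1432]
tool_rot: [0.709, 0.004, 0.002, -0.705]
ft_force: [0.4, -0.1, -1.9]
width: 0.0526
```

```bash
python3 -c "
from h import *
plan(.578,-.313,.14,np.pi/2)
im=env.camera('scene');overlay('scene',im,[],(80,40,320,220),3.3,'pics/q2.png')"
```

```text
t 18.52 p [ 0.4426 -0.2886  0.1432] w 0.0526 F [ 0.4 -0.1 -1.9]
xyz [ 0.1353  0.0045 -0.0249] rot [0.31 0.19 0.45] j6 [-0.6   0.32  1.81 -0.    1.01 -2.17]
```

View pics/q2.png

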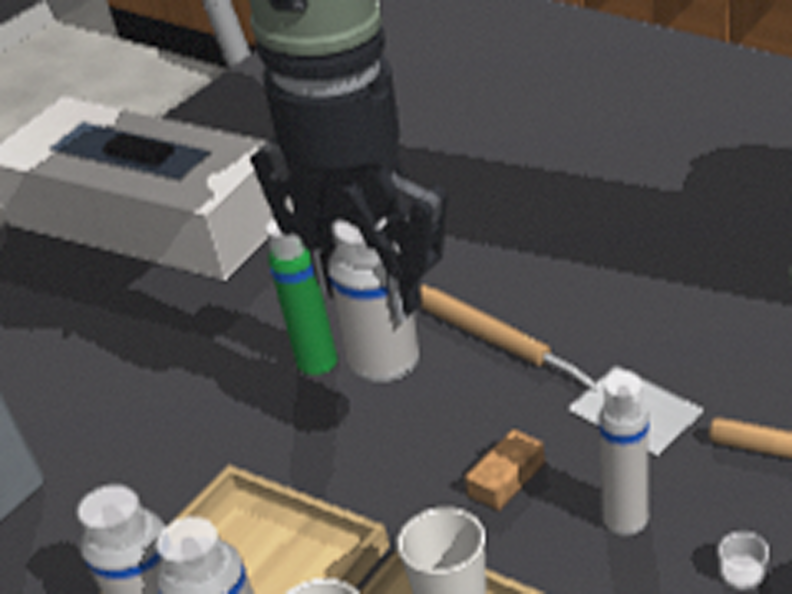

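The squat can is held upright at (375,310). Moving it over its tray.

>>> servo_tool:
  series:
    - {"xyz":[0.03,0,-0.005],"rotation":[0.3,0.2,0.4],"jaw":0.045}
    - {"xyz":[0.07,0,-0.012],"rotation":[0.3,0.2,0.4],"jaw":0.045}
    - {"xyz":[0.11,0,-0.02],"rotation":[0.3,0.2,0.4],"jaw":0.045}
    - {"xyz":[0.135,0.004,-0.025],"rotation":[0.3,0.2,0.4],"jaw":0.045}
    - {"xyz":[0.135,0.004,-0.025],"rotation":[0.3,0.2,0.4],"jaw":0.045}
    - {"xyz":[0.135,0.03,-0.025],"rotation":[0.3,0.2,0.4],"jaw":0.045}
    - {"xyz":[0.135,0.06,-0.025],"rotation":[0.3,0.2,0.4],"jaw":0.045}
    - {"xyz":[0.135,0.07,-0.025],"rotation":[0.3,0.2,0.4],"jaw":0.045}

```text
t: 19.58
ee_pos: [0.5741, -0.3115, 0.0695]
tool_rot: [-0.705, 0.003, 0.003, 0.709]
ft_force: [-0.3, 0.3, -0.6]
width: 0.0523
```

```bash
python3 -c "
from h import *
plan(.578,-.313,.057,np.pi/2)
im=env.camera('scene');overlay('scene',im,[],(80,120,320,300),3.3,'pics/q3.png')"
```

```text
t 19.57 p [ 0.5741 -0.3115  0.0695] w 0.0523 F [-0.3  0.3 -0.6]
xyz [ 0.004   0.0124 -0.0016] rot [-0.29 -0.02 -0.46] j6 [-0.51  0.57  1.58  0.    1.   -2.09]
```

View pics/q3.png

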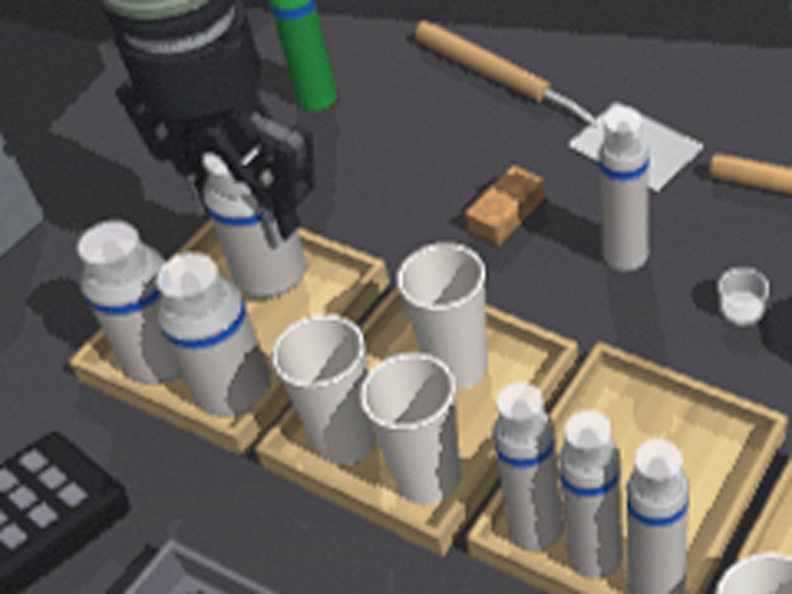

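The can is above the free half of its tray at (258,250), clear of the stock. Lowering.

>>> servo_tool:
  series:
    - {"xyz":[0.003,0.005,-0.001],"rotation":[-0.3,0,-0.4],"jaw":0.045}
    - {"xyz":[0.003,0.01,-0.001],"rotation":[-0.3,0,-0.4],"jaw":0.045}
    - {"xyz":[0.003,0.012,-0.001],"rotation":[-0.3,0,-0.4],"jaw":0.045}
    - {"xyz":[0.003,0.0135,-0.001],"rotation":[-0.3,0,-0.4],"jaw":0.045}
    - {"xyz":[0.003,0.0135,-0.001],"rotation":[-0.3,0,-0.4],"jaw":0.045}

```text
t: 20.25
ee_pos: [0.5776, -0.3127, 0.0562]
tool_rot: [0.707, -0.0, 0.0, -0.707]
ft_force: [-0.2, 0.1, -0.1]
width: 0.0523
```

>>> servo_tool:
  series:
    - {"xyz":[0,0.001,0],"rotation":[0,0,0],"jaw":0.045}
    - {"xyz":[0,0.002,0],"rotation":[0,0,0],"jaw":0.045}
    - {"xyz":[0,0.002,0],"rotation":[0,0,0],"jaw":0.045}

```text
t: 20.62
ee_pos: [0.578, -0.3128, 0.0561]
tool_rot: [0.708, 0.0, 0.001, -0.707]
ft_force: [-1.2, 0.8, 8.9]
width: 0.0524
```

>>> servo_tool:
  series:
    - {"xyz":[0,0,0],"rotation":[0,0,0],"jaw":0.06}
    - {"xyz":[0,0,0],"rotation":[0,0,0],"jaw":0.075}
    - {"xyz":[0,0,0],"rotation":[0,0,0],"jaw":0.08}
    - {"xyz":[0,0,0],"rotation":[0,0,0],"jaw":0.08}
    - {"xyz":[0,-0.02,0],"rotation":[0,0,0],"jaw":0.08}
    - {"xyz":[0,-0.06,0],"rotation":[0,0,0],"jaw":0.08}
    - {"xyz":[0,-0.11,0],"rotation":[0,0,0],"jaw":0.08}
    - {"xyz":[0,-0.15,0],"rotation":[0,0,0],"jaw":0.08}

```text
t: 21.62
ee_pos: [0.578, -0.3128, 0.208]
tool_rot: [0.708, 0.001, 0.001, -0.706]
ft_force: [0.4, -1.0, -0.0]
width: 0.0796
```

```bash
python3 -c "
from h import *
plan(.428,-.097,.21,np.pi/2)
x,y=.428,-.097;G=(0,255,0)
im=env.camera('scene');overlay('scene',im,[(ring(x,y,0,.035),G),(ring(x,y,.105,.035),G),(ring(x,y,.135,.026),G)],(80,120,320,300),3.3,'pics/q4.png')"
```

```text
t 21.62 p [ 0.578  -0.3128  0.208 ] w 0.0796 F [ 0.4 -1.  -0. ]
xyz [-0.1501 -0.0028  0.2157] rot [ 0.12 -0.03  0.16] j6 [-0.51  0.46  1.4  -0.    1.28 -2.08]
```

View pics/q4.png

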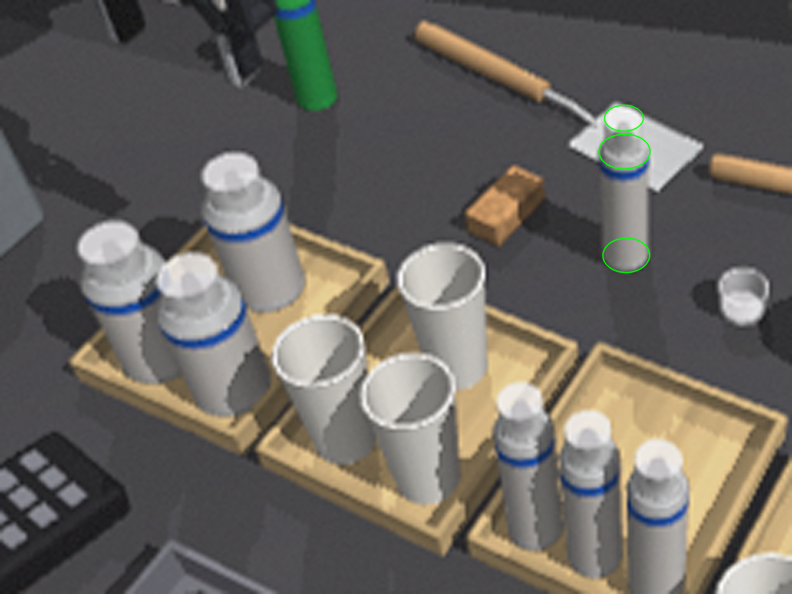

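The squat can stands in its tray at (250,230). The slim can's overlay fits exactly at (625,190), so I'll move there.

>>> servo_tool:
  series:
    - {"xyz":[-0.035,0,0.05],"rotation":[0.1,0,0.1],"jaw":0.07}
    - {"xyz":[-0.07,0,0.1],"rotation":[0.1,0,0.1],"jaw":0.07}
    - {"xyz":[-0.1,0,0.145],"rotation":[0.1,0,0.1],"jaw":0.07}
    - {"xyz":[-0.13,0,0.19],"rotation":[0.1,0,0.1],"jaw":0.07}
    - {"xyz":[-0.15,0,0.2155],"rotation":[0.1,0,0.1],"jaw":0.07}
    - {"xyz":[-0.15,0,0.2155],"rotation":[0.1,0,0.1],"jaw":0.07}
    - {"xyz":[-0.15,0,0.2155],"rotation":[0.1,0,0.1],"jaw":0.07}
    - {"xyz":[-0.15,0,0.2155],"rotation":[0.1,0,0.1],"jaw":0.07}

```text
t: 22.68
ee_pos: [0.4312, -0.0992, 0.2108]
tool_rot: [0.709, 0.003, 0.004, -0.705]
ft_force: [-0.1, -1.0, 0.6]
width: 0.0698
```

```bash
python3 -c "
from h import *
plan(.428,-.097,.068,np.pi/2)"
```

```text
t 22.68 p [ 0.4312 -0.0992  0.2108] w 0.0698 F [-0.1 -1.   0.6]
xyz [-0.0047  0.1427  0.003 ] rot [ 0.32 -0.08  0.59] j6 [-0.25  0.12  1.89 -0.    1.12 -1.82]
```

>>> servo_tool:
  series:
    - {"xyz":[-0.004,0.02,0.002],"rotation":[0.3,0,0.6],"jaw":0.07}
    - {"xyz":[-0.004,0.04,0.002],"rotation":[0.3,0,0.6],"jaw":0.07}
    - {"xyz":[-0.004,0.04,0.002],"rotation":[0.3,0,0.6],"jaw":0.07}

```text
t: 23.05
ee_pos: [0.4271, -0.0978, 0.1694]
tool_rot: [-0.707, 0.002, 0.0, 0.707]
ft_force: [-0.2, -0.5, 0.9]
width: 0.0703
```

```bash
python3 -c "
from h import *
plan(.428,-.097,.069,np.pi/2)"
```

```text
t 23.05 p [ 0.4271 -0.0978  0.1694] w 0.0703 F [-0.2 -0.5  0.9]
xyz [0.0012 0.1004 0.0008] rot [-0.02 -0.13 -0.2 ] j6 [-0.25  0.16  1.95 -0.    1.03 -1.82]
```

>>> servo_tool:
  series:
    - {"xyz":[0.001,0.03,0.001],"rotation":[0,0,-0.2],"jaw":0.07}
    - {"xyz":[0.001,0.06,0.001],"rotation":[0,0,-0.2],"jaw":0.07}
    - {"xyz":[0.001,0.085,0.001],"rotation":[0,0,-0.2],"jaw":0.07}
    - {"xyz":[0.001,0.1,0.001],"rotation":[0,0,-0.2],"jaw":0.07}
    - {"xyz":[0.001,0.1,0.001],"rotation":[0,0,-0.2],"jaw":0.07}
    - {"xyz":[0.001,0.1,0.001],"rotation":[0,0,-0.2],"jaw":0.06}

```text
t: 23.8
ee_pos: [0.4288, -0.0972, 0.0703]
tool_rot: [0.707, -0.0, 0.002, -0.707]
ft_force: [0.6, 0.1, 0.1]
width: 0.0599
```

```bash
python3 -c "
from h import *
plan(.428,-.097,.069,np.pi/2)
im=env.camera('scene');overlay('scene',im,[],(180,80,380,230),4,'pics/s1.png')"
```

```text
t 23.8 p [ 0.4288 -0.0972  0.0703] w 0.0599 F [0.6 0.1 0.1]
xyz [-0.0008  0.0013  0.0002] rot [ 0.   -0.15  0.1 ] j6 [-0.25  0.29  2.09  0.    0.76 -1.82]
```

View pics/s1.png

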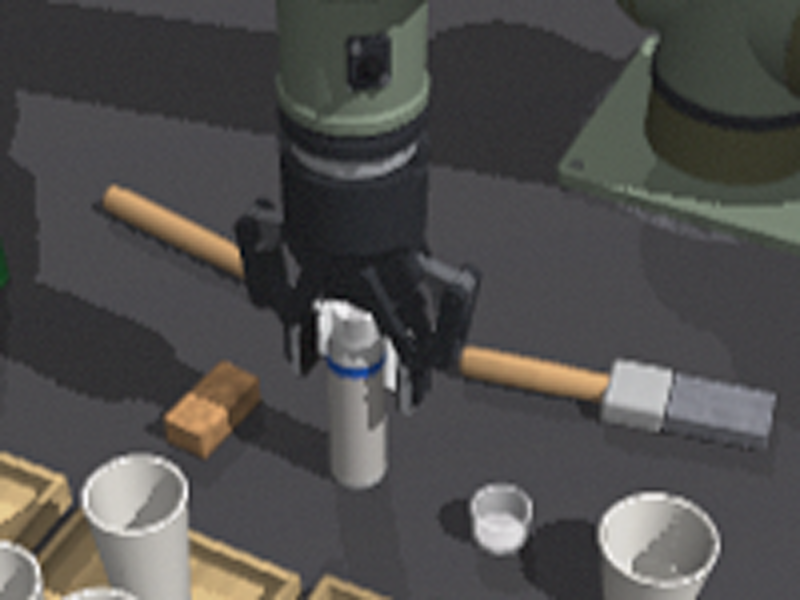

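The slim can is centred between the fingers, tips at (298,360) and (405,395). Closing slowly.

>>> servo_tool:
  series:
    - {"xyz":[0,0,0],"rotation":[0,0,0],"jaw":0.05}
    - {"xyz":[0,0,0],"rotation":[0,0,0],"jaw":0.042}
    - {"xyz":[0,0,0],"rotation":[0,0,0],"jaw":0.038}
    - {"xyz":[0,0,0],"rotation":[0,0,0],"jaw":0.028}
    - {"xyz":[0,0,0],"rotation":[0,0,0],"jaw":0.028}
    - {"xyz":[0,0,0],"rotation":[0,0,0],"jaw":0.028}
    - {"xyz":[0,0,0],"rotation":[0,0,0],"jaw":0.028}

```text
t: 24.72
ee_pos: [0.4291, -0.0974, 0.0707]
tool_rot: [0.707, 0.0, 0.002, -0.707]
ft_force: [0.1, -2.1, 5.6]
width: 0.0343
```

>>> servo_tool:
  series:
    - {"xyz":[0,-0.01,0],"rotation":[0,0,0],"jaw":0.028}
    - {"xyz":[0,-0.03,0],"rotation":[0,0,0],"jaw":0.028}
    - {"xyz":[0,-0.06,0],"rotation":[0,0,0],"jaw":0.028}
    - {"xyz":[0,-0.08,0],"rotation":[0,0,0],"jaw":0.028}
    - {"xyz":[0,-0.08,0],"rotation":[0,0,0],"jaw":0.028}

```text
t: 25.35
ee_pos: [0.4295, -0.0973, 0.1518]
tool_rot: [0.707, 0.001, 0.003, -0.707]
ft_force: [0.1, 0.1, -0.9]
width: 0.0342
```

```bash
python3 -c "
from h import *
plan(.585,.0,.15,np.pi/2)
im=env.camera('scene');overlay('scene',im,[],(180,50,420,230),3.3,'pics/s2.png')"
```

```text
t 25.35 p [ 0.4295 -0.0973  0.1518] w 0.0342 F [ 0.1  0.1 -0.9]
xyz [0.1553 0.0026 0.0977] rot [ 0.05 -0.14  0.32] j6 [-0.25  0.18  1.98  0.    0.98 -1.82]
```

View pics/s2.png

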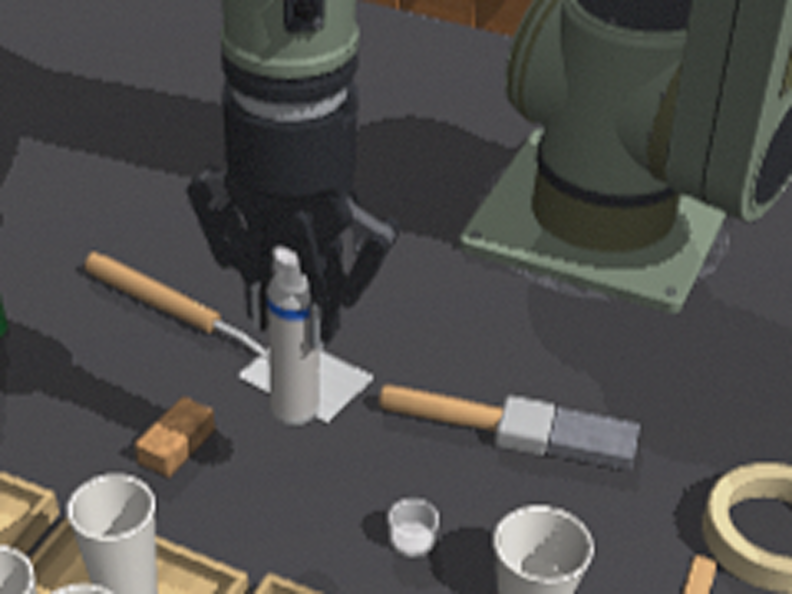

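Slim can held upright at (295,345). Moving it to its tray.

>>> servo_tool:
  series:
    - {"xyz":[0.02,-0.015,0.015],"rotation":[0,-0.1,0.3],"jaw":0.028}
    - {"xyz":[0.055,-0.015,0.04],"rotation":[0,-0.1,0.3],"jaw":0.028}
    - {"xyz":[0.095,-0.015,0.065],"rotation":[0,-0.1,0.3],"jaw":0.028}
    - {"xyz":[0.13,-0.015,0.085],"rotation":[0,-0.1,0.3],"jaw":0.028}
    - {"xyz":[0.155,-0.01,0.0975],"rotation":[0,-0.1,0.3],"jaw":0.028}
    - {"xyz":[0.155,0.02,0.0975],"rotation":[0,-0.1,0.3],"jaw":0.028}
    - {"xyz":[0.155,0.05,0.0975],"rotation":[0,-0.1,0.3],"jaw":0.028}
    - {"xyz":[0.155,0.055,0.0975],"rotation":[0,-0.1,0.3],"jaw":0.028}

```text
t: 26.4
ee_pos: [0.5815, 0.0003, 0.0926]
tool_rot: [-0.707, 0.004, 0.003, 0.707]
ft_force: [-0.5, 0.8, -0.6]
width: 0.0344
```

```bash
python3 -c "
from h import *
plan(.585,.0,.0765,np.pi/2)
im=env.camera('scene');overlay('scene',im,[],(180,120,420,300),3.3,'pics/s3.png')"
```

```text
t 26.4 p [5.815e-01 3.000e-04 9.260e-02] w 0.0344 F [-0.5  0.8 -0.6]
xyz [ 0.0037  0.016  -0.0003] rot [-0.   -0.03 -0.57] j6 [-0.02  0.45  1.73 -0.    0.96 -1.59]
```

View pics/s3.png

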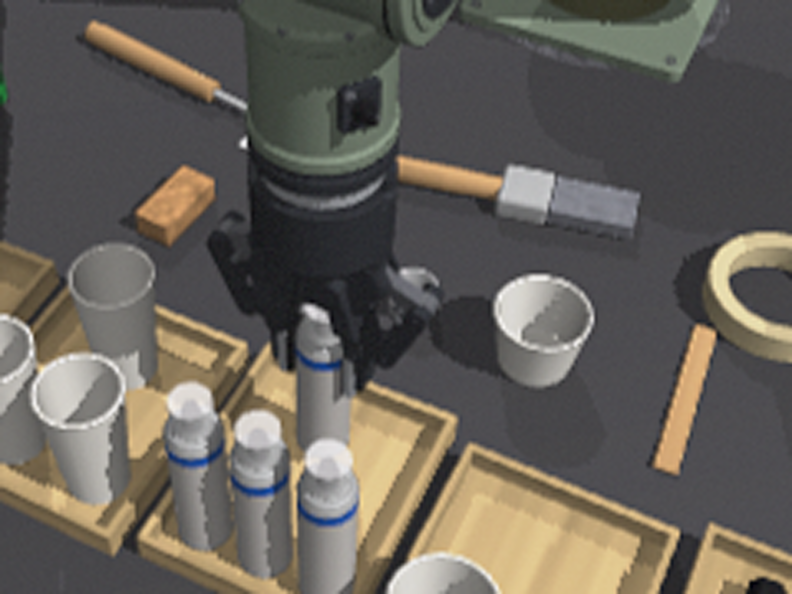

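>>> servo_tool:
  series:
    - {"xyz":[0.003,0.006,0],"rotation":[0,0,-0.5],"jaw":0.028}
    - {"xyz":[0.003,0.012,0],"rotation":[0,0,-0.5],"jaw":0.028}
    - {"xyz":[0.003,0.015,0],"rotation":[0,0,-0.5],"jaw":0.028}
    - {"xyz":[0.003,0.0165,0],"rotation":[0,0,-0.5],"jaw":0.028}
    - {"xyz":[0.003,0.018,0],"rotation":[0,0,-0.5],"jaw":0.028}
    - {"xyz":[0.003,0.018,0],"rotation":[0,0,-0.5],"jaw":0.028}

```text
t: 27.2
ee_pos: [0.5855, 0.0002, 0.0758]
tool_rot: [0.707, 0.0, 0.001, -0.707]
ft_force: [-0.3, 0.1, -0.4]
width: 0.0348
```

>>> servo_tool:
  series:
    - {"xyz":[0,0.001,0],"rotation":[0,0,0],"jaw":0.028}
    - {"xyz":[0,0.0025,0],"rotation":[0,0,0],"jaw":0.028}
    - {"xyz":[0,0.0025,0],"rotation":[0,0,0],"jaw":0.028}

```text
t: 27.58
ee_pos: [0.5861, -0.0002, 0.0755]
tool_rot: [0.707, 0.001, 0.002, -0.707]
ft_force: [-2.7, 0.1, 10.4]
width: 0.0344
```

>>> servo_tool:
  series:
    - {"xyz":[0,0,0],"rotation":[0,0,0],"jaw":0.04}
    - {"xyz":[0,0,0],"rotation":[0,0,0],"jaw":0.05}
    - {"xyz":[0,0,0],"rotation":[0,0,0],"jaw":0.06}
    - {"xyz":[0,0,0],"rotation":[0,0,0],"jaw":0.065}
    - {"xyz":[0,-0.02,0],"rotation":[0,0,0],"jaw":0.065}
    - {"xyz":[0,-0.06,0],"rotation":[0,0,0],"jaw":0.065}
    - {"xyz":[0,-0.11,0],"rotation":[0,0,0],"jaw":0.07}
    - {"xyz":[0,-0.12,0],"rotation":[0,0,0],"jaw":0.08}

```text
t: 28.58
ee_pos: [0.5875, -0.0001, 0.1991]
tool_rot: [0.707, 0.004, 0.004, -0.707]
ft_force: [-0.2, -0.0, -0.4]
width: 0.0798
```

```bash
python3 -c "
from h import *
x,y=.441,.0965;G=(0,255,0)
plan(x,y,.12,np.pi/2)
im=env.camera('scene');overlay('scene',im,[(ring(x,y,0,.051),G),(ring(x,y,.05,.066),G)],(180,120,420,300),3.3,'pics/s4.png')
im=env.camera('top');overlay('top',im,[(ring(x,y,0,.051),G),(ring(x,y,.05,.066),G)],(150,170,350,320),4,'pics/s4t.png')"
```

```text
t 28.57 p [ 5.875e-01 -1.000e-04  1.991e-01] w 0.0798 F [-0.2 -0.  -0.4]
xyz [-0.1474  0.0774  0.0966] rot [ 0.04 -0.03  0.63] j6 [-0.02  0.36  1.59 -0.    1.18 -1.59]
```

View pics/s4.png

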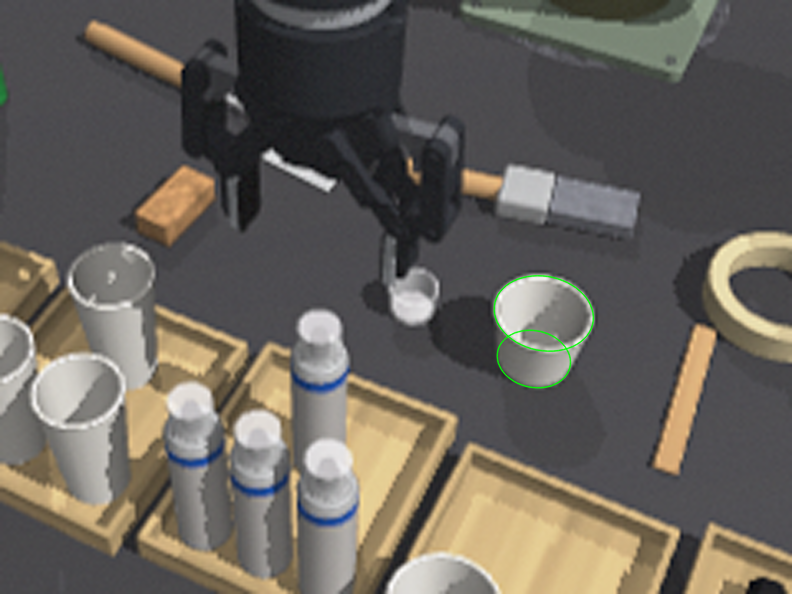

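View pics/s4t.png

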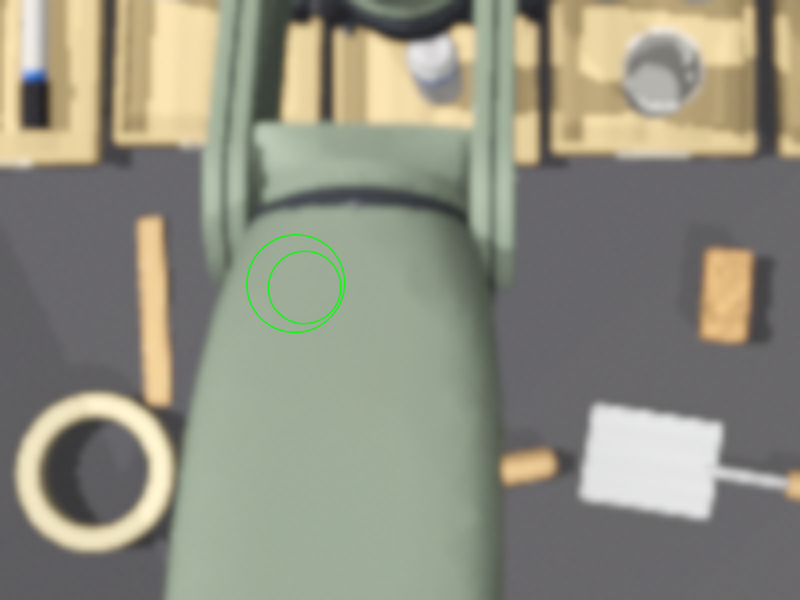

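The slim can stands upright in its tray at (320,385). The low cup's overlay fits at (543,315). Moving above the low cup.

>>> servo_tool:
  series:
    - {"xyz":[-0.05,0,0.033],"rotation":[0,0,0.6],"jaw":0.085}
    - {"xyz":[-0.1,0,0.066],"rotation":[0,0,0.6],"jaw":0.085}
    - {"xyz":[-0.147,0,0.0966],"rotation":[0,0,0.6],"jaw":0.085}
    - {"xyz":[-0.147,0.03,0.0966],"rotation":[0,0,0.6],"jaw":0.085}
    - {"xyz":[-0.147,0.077,0.0966],"rotation":[0,0,0.6],"jaw":0.085}
    - {"xyz":[-0.147,0.077,0.0966],"rotation":[0,0,0.6],"jaw":0.085}
    - {"xyz":[-0.147,0.077,0.0966],"rotation":[0,0,0.6],"jaw":0.085}
  force: 20

```text
t: 29.55
ee_pos: [0.4399, 0.0965, 0.1187]
tool_rot: [0.707, -0.002, -0.001, -0.707]
ft_force: [0.3, 0.1, 0.8]
width: 0.085
```

```bash
python3 -c "
from h import *
plan(.441,.0965,.010,np.pi/2)
im=env.camera('scene');overlay('scene',im,[],(260,110,460,260),4,'pics/l1.png')"
```

```text
t 29.55 p [0.4399 0.0965 0.1187] w 0.085 F [0.3 0.1 0.8]
xyz [1.500e-03 1.087e-01 1.000e-04] rot [ 0.04 -0.04 -0.26] j6 [ 0.19  0.24  2.    0.    0.91 -1.38]
```

View pics/l1.png

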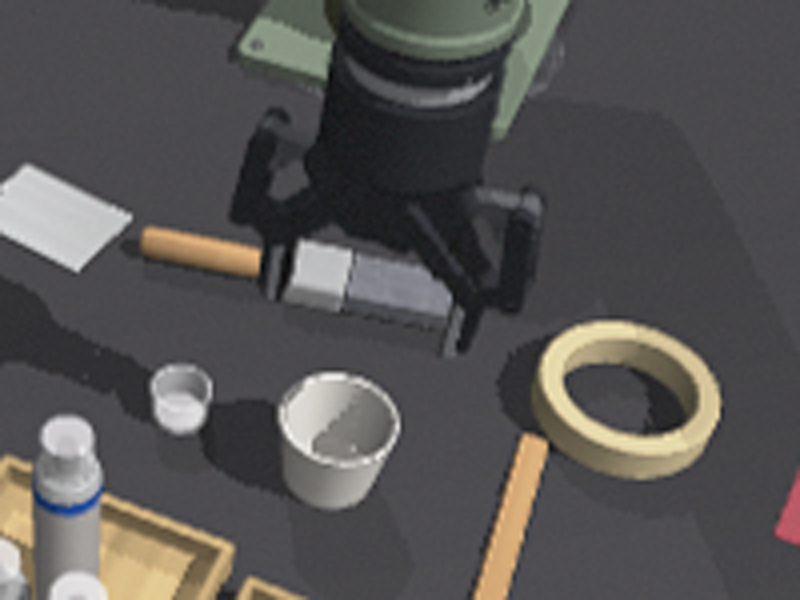

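>>> servo_tool:
  series:
    - {"xyz":[0.0015,0.035,0],"rotation":[0,0,-0.3],"jaw":0.085}
    - {"xyz":[0.0015,0.06,0],"rotation":[0,0,-0.3],"jaw":0.085}
    - {"xyz":[0.0015,0.08,0],"rotation":[0,0,-0.3],"jaw":0.085}
    - {"xyz":[0.0015,0.08,0],"rotation":[0,0,-0.3],"jaw":0.085}

```text
t: 30.1
ee_pos: [0.442, 0.0965, 0.0395]
tool_rot: [0.707, 0.0, 0.001, -0.707]
ft_force: [-0.1, -0.3, 0.6]
width: 0.085
```

```bash
python3 -c "
from h import *
plan(.441,.0965,.010,np.pi/2)
im=env.camera('scene');overlay('scene',im,[],(260,110,460,260),4,'pics/l2.png')"
```

```text
t 30.1 p [0.442  0.0965 0.0395] w 0.085 F [-0.1 -0.3  0.6]
xyz [-0.0011  0.0295  0.    ] rot [ 0.03 -0.06  0.11] j6 [ 0.19  0.35  2.1  -0.    0.69 -1.38]
```

View pics/l2.png

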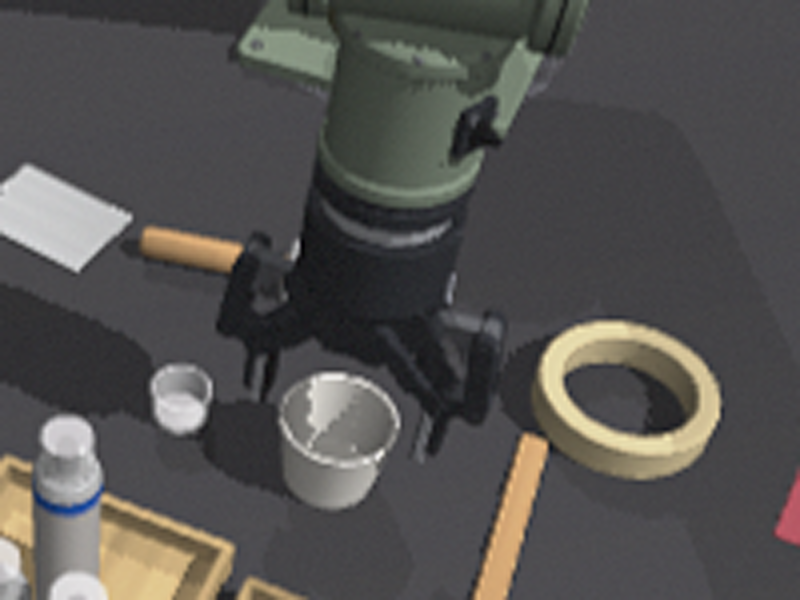

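The fingers straddle the low cup, left at (262,375) and right at (422,435), with the cup centre at (340,420). I'll descend and close.

>>> servo_tool:
  series:
    - {"xyz":[-0.001,0.02,0],"rotation":[0,0,0.1],"jaw":0.085}
    - {"xyz":[-0.001,0.03,0],"rotation":[0,0,0.1],"jaw":0.085}
    - {"xyz":[-0.001,0.03,0],"rotation":[0,0,0.1],"jaw":0.075}
    - {"xyz":[-0.001,0.03,0],"rotation":[0,0,0.1],"jaw":0.068}
    - {"xyz":[-0.001,0.03,0],"rotation":[0,0,0.1],"jaw":0.055}
    - {"xyz":[-0.001,0.03,0],"rotation":[0,0,0.1],"jaw":0.055}
    - {"xyz":[-0.001,0.03,0],"rotation":[0,0,0.1],"jaw":0.055}
    - {"xyz":[-0.001,0.03,0],"rotation":[0,0,0.1],"jaw":0.055}

```text
t: 31.15
ee_pos: [0.4424, 0.0967, 0.0113]
tool_rot: [-0.707, -0.001, -0.002, 0.707]
ft_force: [-1.1, -1.4, 6.4]
width: 0.065
```

>>> servo_tool:
  series:
    - {"xyz":[0,-0.008,0],"rotation":[0,0,0],"jaw":0.055}
    - {"xyz":[0,-0.02,0],"rotation":[0,0,0],"jaw":0.055}
    - {"xyz":[0,-0.04,0],"rotation":[0,0,0],"jaw":0.055}
    - {"xyz":[0,-0.07,0],"rotation":[0,0,0],"jaw":0.055}
    - {"xyz":[0,-0.07,0],"rotation":[0,0,0],"jaw":0.055}

```text
t: 31.78
ee_pos: [0.444, 0.097, 0.0839]
tool_rot: [-0.707, -0.003, -0.004, 0.708]
ft_force: [0.0, -0.0, -0.9]
width: 0.065
```

```bash
python3 -c "
from h import *
plan(.589,.154,.08,np.pi/2)
im=env.camera('scene');overlay('scene',im,[],(260,110,460,260),4,'pics/l3.png')"
```

```text
t 31.77 p [0.444  0.097  0.0839] w 0.065 F [ 0.  -0.  -0.9]
xyz [0.1449 0.0054 0.0571] rot [-0.07 -0.06  0.56] j6 [ 0.19  0.29  2.05 -0.    0.8  -1.38]
```

View pics/l3.png

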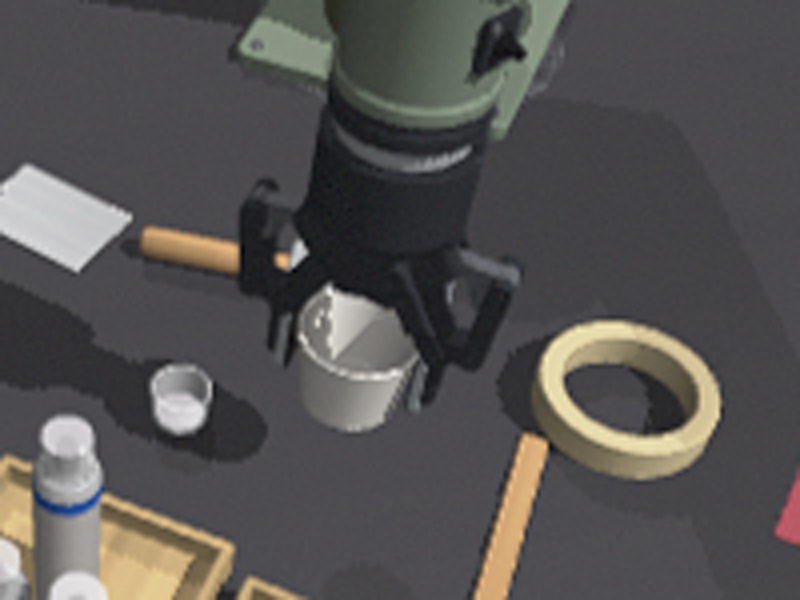

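The low cup is held level at (355,365). Carrying it to its tray.

>>> servo_tool:
  series:
    - {"xyz":[0.02,0,0.008],"rotation":[0,0,0.5],"jaw":0.055}
    - {"xyz":[0.055,0,0.02],"rotation":[0,0,0.5],"jaw":0.055}
    - {"xyz":[0.09,0,0.034],"rotation":[0,0,0.5],"jaw":0.055}
    - {"xyz":[0.125,0,0.048],"rotation":[0,0,0.5],"jaw":0.055}
    - {"xyz":[0.145,0.004,0.057],"rotation":[0,0,0.5],"jaw":0.055}
    - {"xyz":[0.145,0.02,0.057],"rotation":[0,0,0.5],"jaw":0.055}
    - {"xyz":[0.145,0.045,0.057],"rotation":[0,0,0.5],"jaw":0.055}
    - {"xyz":[0.145,0.05,0.057],"rotation":[0,0,0.5],"jaw":0.055}

```text
t: 32.83
ee_pos: [0.5849, 0.1527, 0.0306]
tool_rot: [0.707, -0.004, -0.003, -0.707]
ft_force: [-0.3, -1.4, 0.8]
width: 0.0649
```

```bash
python3 -c "
from h import *
plan(.590,.154,.0165,np.pi/2)
im=env.camera('scene');overlay('scene',im,[],(260,150,500,330),3.3,'pics/l4.png')"
```

```text
t 32.83 p [0.5849 0.1527 0.0306] w 0.0649 F [-0.3 -1.4  0.8]
xyz [0.0053 0.014  0.0013] rot [ 0.06 -0.06 -0.52] j6 [ 0.24  0.55  1.74  0.    0.86 -1.33]
```

View pics/l4.png

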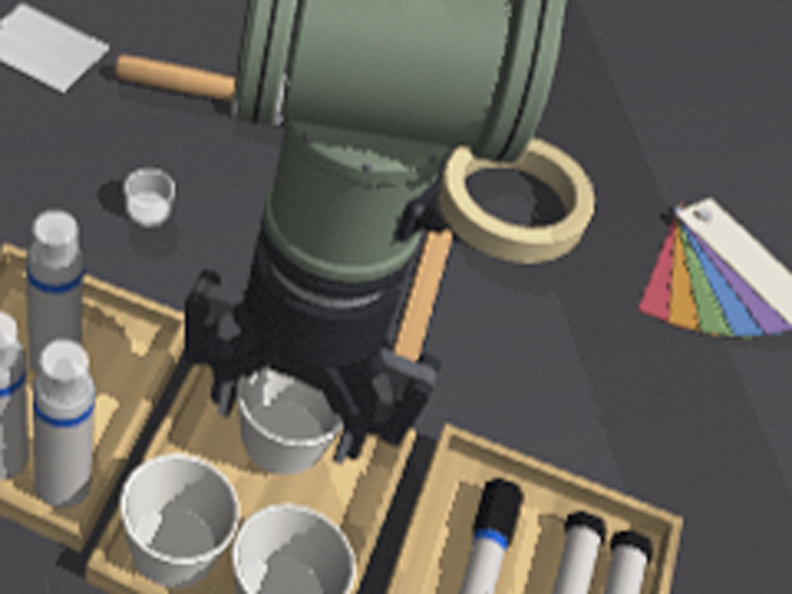

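>>> servo_tool:
  series:
    - {"xyz":[0.004,0.005,0.001],"rotation":[0,0,-0.5],"jaw":0.055}
    - {"xyz":[0.004,0.01,0.001],"rotation":[0,0,-0.5],"jaw":0.055}
    - {"xyz":[0.004,0.013,0.001],"rotation":[0,0,-0.5],"jaw":0.055}
    - {"xyz":[0.004,0.015,0.001],"rotation":[0,0,-0.5],"jaw":0.055}
    - {"xyz":[0.004,0.016,0.001],"rotation":[0,0,-0.5],"jaw":0.055}
    - {"xyz":[0.004,0.016,0.001],"rotation":[0,0,-0.5],"jaw":0.055}

```text
t: 33.62
ee_pos: [0.5896, 0.1539, 0.0164]
tool_rot: [0.707, 0.0, 0.001, -0.707]
ft_force: [-3.5, -1.3, 6.2]
width: 0.0649
```

Contact at 6.2 N. Opening and retreating.

>>> servo_tool:
  series:
    - {"xyz":[0,0,0],"rotation":[0,0,0],"jaw":0.07}
    - {"xyz":[0,0,0],"rotation":[0,0,0],"jaw":0.078}
    - {"xyz":[0,0,0],"rotation":[0,0,0],"jaw":0.08}
    - {"xyz":[0,0,0],"rotation":[0,0,0],"jaw":0.08}
    - {"xyz":[0,-0.02,0],"rotation":[0,0,0],"jaw":0.08}
    - {"xyz":[0,-0.06,0],"rotation":[0,0,0],"jaw":0.08}
    - {"xyz":[0,-0.11,0],"rotation":[0,0,0],"jaw":0.08}
    - {"xyz":[0,-0.15,0],"rotation":[0,0,0],"jaw":0.08}

```text
t: 34.62
ee_pos: [0.5896, 0.1541, 0.1684]
tool_rot: [0.707, 0.001, 0.002, -0.707]
ft_force: [0.6, 0.5, 0.2]
width: 0.0799
```

>>> servo_tool:
  series:
    - {"xyz":[-0.05,-0.04,0],"rotation":[0,0,0],"jaw":0.08}
    - {"xyz":[-0.1,-0.08,0],"rotation":[0,0,0],"jaw":0.08}
    - {"xyz":[-0.15,-0.1,0],"rotation":[0,0,0],"jaw":0.08}
    - {"xyz":[-0.19,-0.1,0],"rotation":[0,0,0],"jaw":0.08}
    - {"xyz":[-0.19,-0.1,0],"rotation":[0,0,0],"jaw":0.08}
    - {"xyz":[-0.19,-0.1,0],"rotation":[0,0,0],"jaw":0.08}
    - {"xyz":[-0.19,-0.1,0],"rotation":[0,0,0],"jaw":0.08}

```text
t: 35.5
ee_pos: [0.4002, 0.1544, 0.2674]
tool_rot: [0.707, 0.0, 0.002, -0.707]
ft_force: [0.1, 0.6, 0.3]
width: 0.0797
```

```bash
python3 - <<'E'
from h import *
st()
G=(0,255,0);C=(255,255,0)
q=[(.579,-.151,.005,.041),(.579,-.151,.1,.055),(.578,-.313,.005,.053),(.578,-.313,.12,.037),(.586,0,.005,.035),(.586,0,.14,.026),(.590,.154,.005,.051),(.590,.154,.055,.066)]
cc=[(ring(*a),G) for a in q]
im=env.camera('scene');overlay('scene',im,cc,(80,130,490,400),1.95,'pics/f1.png')
im=env.camera('top');overlay('top',im,cc,(110,130,410,280),2.66,'pics/f1t.png')
E
```

```text
t 35.5 p [0.4002 0.1544 0.2674] w 0.0797 F [0.1 0.6 0.3]
```

View pics/f1.png

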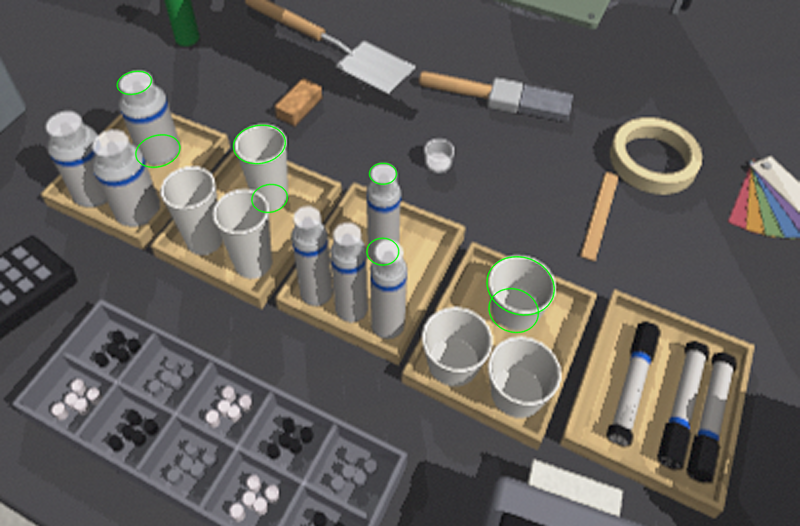

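View pics/f1t.png

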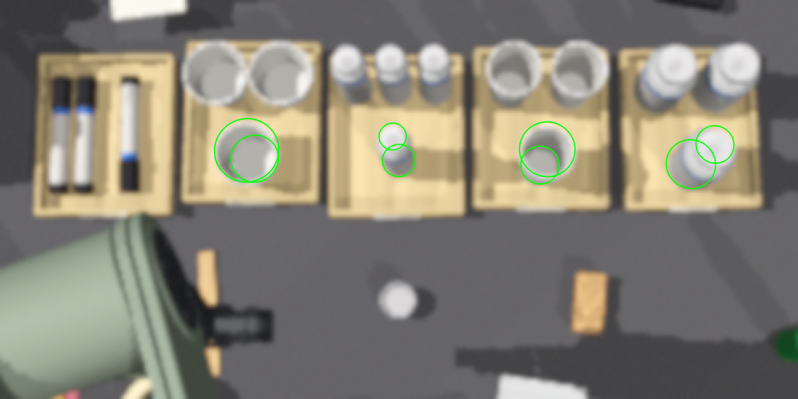

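In both views all five returns match upright outlines on the tray floors. The marker lies parallel to the stock and the arm is clear, so I'll hand in.

```bash
python3 -c "
from h import *
print(env.sign_off());st()"
```

```text
the job is handed in; nothing more can be done
None
the job is handed in; nothing more can be done
```

All five returns are in the trays of their own kind, and I handed the job in at about 35.6 s of the 136 s allowed; hand-in gives no verdict.

- **Placing:** I laid the marker beside the stock markers and set the tall cup, squat can, slim can and low cup upright in the free space in front of their stock. I eased the cups and cans down until I felt light contact (about 6–10 N on the wrist) before opening the jaws. The marker was set down at its pick-up height plus the 5 mm tray floor; no contact force was read before it was released.
- **Cups:** I lifted the tall cup 14 mm and checked with a picture. The low cup had stayed on the table, so I carried on and moved the low cup separately at the end.
- **Last checks:** In pictures from both cameras after the arm had pulled clear, the rims and feet of the cans and cups lined up with outlines drawn for upright objects on the tray floors. The marker lay flat and parallel to its neighbours. No final check failed or disagreed.
- **Along the way:** The simulator refused two early move calls because a key was missing, and nothing moved.

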